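# Put the slicer inserts away in their caddy and close it

### The arm

A 7-joint arm with a two-finger parallel gripper is mounted at the origin on the work surface. World frame = base frame: x ahead of the robot, y to its left, z up, the work surface at z = 0. Lengths are in m, angles in rad, forces in N, time in s.
With the tool pointing down it reaches from about 0.4 to 0.875 m from the base axis. Payload 19.3 kg.
Tool frame: the origin (TCP) lies midway between the tips of the shut fingers; the grasp point (between the pads) lies 19 mm behind it; z points along the fingers, y is the line along which they close (so a half turn about z gives the same grasp; the last joint's range is limited). The gripper opens to 85 mm and grips with 20 to 120 N. Pads are 22 mm wide; open, the fingers measure 114 mm over their backs; the gripper's body (76 mm by 85 mm) begins 54 mm behind the grasp point. The pads swing forward as they close: fully open they stand 13 mm farther back than shut.
Start: joints at [1.27, 0.521, -0.036, 1.599, 0.021, 1.021, -0.113], TCP at [0.143, -0.608, 0.231] pointing down, gripper open.
Joint ranges: [-2.91, 2.91], [-0.3, 2.13], [-1.5, 1.42], [0.17, 2.43], [-1.26, 4.41], [0.16, 1.93], [-2.52, 2.52]. Speed limits (rad/s): [1.89, 1.89, 2.39, 2.39, 3.01, 3.01, 3.01].

### API

Orientations are given as [roll, pitch, yaw] about the fixed x, y, z axes, in that order (R = Rz(yaw) Ry(pitch) Rx(roll)).
In Python, from workcell import * gives the robot as it stands. The module is installed in compiled form; this text tells all that it offers.
- The arm moves only by the tool play_rows, never from a script. Its argument "deltas" is a list of rows, each a list of 7 numbers: the shift along the tool's x, y, z in units of 500 mm (1.0 is 500 mm), then the turn, a rotation vector about the tool's x, y, z in units of 120 degrees (1.0 is 120 degrees), then the closure, from 0 (fully open) to 1 (shut). A call has 1 to 10 rows; each row is the pose to reach, as a shift and turn from the pose commanded when the call began, along the tool's axes at that moment; what a row does not reach only later rows make up. A row lasts 1/10 s, in which the tool goes at most 50 mm and 8.59 degrees, less where a joint would pass 70% of its speed; a pose out of reach is approached as far as the arm can. A call with a number of a shift or a turn outside -1 to 1 is refused whole. A call with a gripper value outside its range is refused whole. The fingers move at their own pace and stop on an object; "newtons" is the grip in N (left out, the last holds). Time passes only in rows, so rows that repeat a pose let the fingers close. It gives the time, the measured TCP pose, the force, the opening and the grip force at its end, in the units of the state.
- observe(): the state, without advancing time (a new reading comes with each control period).
- grab_frame(name): name is "scene" or "top" or "wrist"; returns the picture (384x512x3 uint8, red, green, blue); there is no depth.
- get_calibration(name): a dict with "fovy" (degrees; the focal length in pixels is half the picture's height over the tangent of half this angle, whatever the lens; pixels are square), "cx", "cy" (the principal point, pixels), "xyz" and "rotation" of the camera in the world. Camera axes: x right, y down, z forward; pixel columns grow to the right and rows downward; lengths in m; the calibration is good to about 2 mm. A picture is of the moment at which its call begins: read the wrist's pose just before it. get_calibration takes no time and is no camera call; for the wrist camera it gives the pose at the moment of the call.
- job_done(): hands the job in; it is judged then, once.
The state is a dict: "clock": time; "qpos": joint angles; "qd": joint speeds; "joint_efforts": joint torques, N m; "position": TCP position; "tool_rot": TCP orientation; "force": force on the tool from outside, world axes, zero at the start; "moment": the same for the moment, N m; "grip_width": finger opening in m; "finger_force": force on a finger pad.
Only numpy, scipy, OpenCV 4.12 (cv2) and the standard library are available. Lean on these libraries where they do the work, as an engineer would, in place of code of your own. Each camera call takes 0.05 s, during which the arm holds its last target. There are 200 camera calls.

### The job

Put the washed slicer inserts away: move every insert from the draining stand into a slot of its own in the dark caddy, tipping it so that its tongue goes in under the steel keeper bar and then straightening it until it sits fully home in the slot. When all of them are in, lower the purple cover onto the caddy so that both locating pins come up through its holes and it lies flush on the two side panels. Leave the other things on the counter where they are.

Things in the scene. Friction and masses are not known exactly. Their poses are not given: they have to be found in the camera images.
- caddy: Charcoal insert caddy, 190 x 228 x 134 mm, fixed; origin at the centre of its underside, z up. Four slots run along its x at y = -66, -22, 22 and 66 mm: 10.4 mm wide, floor at z = 12, walls straight to z = 38, then 45 degree chamfers to z = 45 (24 mm wide at the mouth). Slot walls span x = -64 to 67; a 38 mm high wall, chamfered above, closes the +x end, its inner face at x = 67.
- keeper (a point): Steel keeper bar of the caddy, bridging all four slots at their -x end; point at the middle (y = 0) of its lower inner edge, caddy x = -75, z = 25 mm. Bar from caddy x = -94 to -75, z = 25 to 30. Under it the slots end at a stop at x = -85. An insert cannot go straight down past it: tip its tongue end 15 to 20 degrees low, tongue under the bar, then straighten.
- pin0 (a point): Tip of the steel locating pin on the caddy's side panel at caddy y = -108 mm, x = 0; 10 mm diameter, 14 mm high, tapered tip at z = 134. The side panels are at y = -108 and 108, 12 mm thick, 90 mm long in x, with flat tops at z = 120 mm.
- pin1 (a point): Tip of the other, equal locating pin, on the side panel at caddy y = +108 mm.
- drainer: Pale draining stand, fixed tray 190 x 206 mm with steel wire hoops; origin at the centre of its underside, z up. Inserts stand upright on its floor (z = 10 mm), each between two hoops 11 mm apart and 50 mm high, at y = -66, -22, 22 or 66 mm, length along x, tongue to -x. They lift straight up and out.
- insert0_center (a point): Insert with orange grip and a slicing blade; frame 130 x 8 x 72 mm (its x, y, z), total height 102, 130 g. Point: its centre, 51 mm above the lower edge. On top is the grip to hold, centred, 64 x 12 x 30 mm. At its lower -x corner a tongue 18 mm long, 9 high, 8 thick sticks out (tip 83 mm from the centre in x). Seated: lower edge on the slot floor, x and z as the caddy's. May be absent.
- insert1_center (a point): Insert with yellow grip and a coarse grating plate; frame 130 x 8 x 72 mm (its x, y, z), total height 102, 130 g. Point: its centre, 51 mm above the lower edge. On top is the grip to hold, centred, 64 x 12 x 30 mm. At its lower -x corner a tongue 18 mm long, 9 high, 8 thick sticks out (tip 83 mm from the centre in x). Seated: lower edge on the slot floor, x and z as the caddy's. May be absent.
- insert2_center (a point): Insert with green grip and a fine grating plate; frame 130 x 8 x 72 mm (its x, y, z), total height 102, 130 g. Point: its centre, 51 mm above the lower edge. On top is the grip to hold, centred, 64 x 12 x 30 mm. At its lower -x corner a tongue 18 mm long, 9 high, 8 thick sticks out (tip 83 mm from the centre in x). Seated: lower edge on the slot floor, x and z as the caddy's. May be absent.
- insert3_center (a point): Insert with blue grip and a julienne blade; frame 130 x 8 x 72 mm (its x, y, z), total height 102, 130 g. Point: its centre, 51 mm above the lower edge. On top is the grip to hold, centred, 64 x 12 x 30 mm. At its lower -x corner a tongue 18 mm long, 9 high, 8 thick sticks out (tip 83 mm from the centre in x). Seated: lower edge on the slot floor, x and z as the caddy's. May be absent.
- cover_center (a point): Purple cover plate, 100 x 250 x 6 mm (its x, y, z), 300 g, lying flat; through holes of 13.5 mm diameter at y = 108 and -108 mm; on top a white rib handle along y, 90 mm long, 14 thick, rising 36 mm above the plate. Point: its centre, 21 mm above its underside. Same after half a turn. Seated: underside at caddy z = 120 mm, 6 mm above seated inserts, x and y as the caddy's.
- spoon_rest: White ceramic spoon rest, 150 mm long, 12 mm high; bystander, origin under its dish.
- bowls: Two stacked steel mixing bowls, 200 mm across, 96 mm high; bystander, origin under the centre.
- scoop: Teal plastic scoop, cup 60 mm across, handle 95 mm along its +x, 34 mm high; bystander, origin under the cup.
- mug: Blue mug, 92 mm high; bystander, origin under the centre.
- salt_jar: Glass salt jar, 75 mm high; bystander, origin under the centre.
- soap_bar_tin: White soap tin, 95 x 65 x 35 mm; bystander, origin under the centre.

How it is judged:
On the way, in this order (a step that is already met when the one before it is completed fails the run):
1. every insert sits fully home in a slot of the caddy, tongue under the keeper bar (z of insert0_center in the frame of caddy between 0.058 and 0.0665 m and x of insert0_center in the frame of caddy between -0.006 and 0.006 m and y of insert0_center in the frame of caddy between -0.082 and 0.082 m and angle between each of insert0_center, insert1_center, insert2_center, insert3_center's own z axis and vertical below 0.15 rad and z of insert1_center in the frame of caddy between 0.058 and 0.0665 m and x of insert1_center in the frame of caddy between -0.006 and 0.006 m and y of insert1_center in the frame of caddy between -0.082 and 0.082 m and z of insert2_center in the frame of caddy between 0.058 and 0.0665 m and x of insert2_center in the frame of caddy between -0.006 and 0.006 m and y of insert2_center in the frame of caddy between -0.082 and 0.082 m and z of insert3_center in the frame of caddy between 0.058 and 0.0665 m and x of insert3_center in the frame of caddy between -0.006 and 0.006 m and y of insert3_center in the frame of caddy between -0.082 and 0.082 m), for 0.3 s.
2. the cover lies flush on the caddy, over both pins (z of cover_center in the frame of caddy between 0.136 and 0.1435 m and angle between cover_center's own z axis and vertical below 0.03 rad and angle between the y axis of cover_center and the y axis of caddy, either way round below 0.05 rad and x of cover_center in the frame of caddy between -0.005 and 0.005 m and y of cover_center in the frame of caddy between -0.005 and 0.005 m), for 0.3 s.
At the end, for the whole second after the job is handed in: Every insert present stands in a caddy slot, lower edge on its floor (3.5 mm), centred along it (6 mm), upright (0.15 rad); cover on the side panels over both pins, flush (2.5 mm, 0.03 rad), square (0.05 rad) and centred (5 mm); all released and at rest (all of step 1 and all of step 2 and linear speed of cover below 0.02 m/s and linear speed of each of insert0, insert1, insert2, insert3 below 0.03 m/s); the robot touches nothing.
It fails at once if one of the other things (spoon rest, bowls, scoop, mug, salt jar, soap tin) is knocked more than 30 mm out of its place (distance of any of spoon_rest, bowls, scoop, mug, salt_jar, soap_bar_tin from where it was at the start of the episode above 0.03 m).
Of insert0, insert1, insert2, insert3 only 2 to 4 are there at a start; the rules pass over those that are not, and their reading is None.
At some moment in a run one of cover may be knocked a few centimetres aside while the robot is not near it.
It also fails if it takes over 210 s, if anything falls off the work surface, if the arm or the gripper's body presses on something with over 40 N, if the wrist force passes 120 N, or if a joint passes its speed limit or range.

## Working session

There is one attempt and no reset: what is moved stays moved. The work goes in short steps, Python scripts to look and compute and a tool call to move; the robot and the scene stay as the last step left them, time stands still between calls to the robot, and variables do not carry over. Pictures are saved under pics/ and viewed, at most 14 in all, crops included, and the job is handed in when it is done.

Besides the shell and the picture viewer there is one more tool, called after "Call:" by a JSON object that holds its "op" and its "data", one argument or row to a line. play_rows: Moves the arm, as the interface text tells. Its arguments: {"type":"object","properties":{"deltas":{"type":"array"},"newtons":{"type":"number"}},"required":["deltas"]}

```bash
mkdir -p pics; python3 - <<'E'
from workcell import *
import cv2
s=observe(); print({k:s[k] for k in('clock','position','tool_rot','grip_width','force')})
for n in("scene","top"):
    f=grab_frame(n); cv2.imwrite(f"pics/{n}0.png",f[:,:,::-1]); print(n,get_calibration(n))
print(get_calibration("wrist"))
E
```

```text
{'clock': 0.0, 'position': array([ 0.14286963, -0.60810077,  0.23073385]), 'tool_rot': array([-3.14044408e+00,  7.38607840e-05,  2.30794925e-01]), 'grip_width': 0.08536625622552034, 'force': array([ 0.54093307, -1.03232514, -1.38640295])}
scene {'fovy': 48.81714633623938, 'cx': 253.87241036908992, 'cy': 186.20572790289594, 'xyz': array([1.43384776, 0.23900399, 0.91458847]), 'rotation': array([-2.2818765 ,  0.02219494,  1.87540127])}
top {'fovy': 57.93128767240119, 'cx': 255.53948887420287, 'cy': 185.85814386378075, 'xyz': array([ 0.3158341 , -0.097114  ,  1.24689924]), 'rotation': array([-2.92471471,  0.00488932, -1.49088819])}
{'fovy': 59.26553729455821, 'cx': 252.42554725474923, 'cy': 198.1696448033048, 'xyz': array([ 0.21200609, -0.59233619,  0.3735207 ]), 'rotation': array([ 2.85803096e+00,  1.36515272e-03, -1.33958690e+00])}
```

View pics/top0.png

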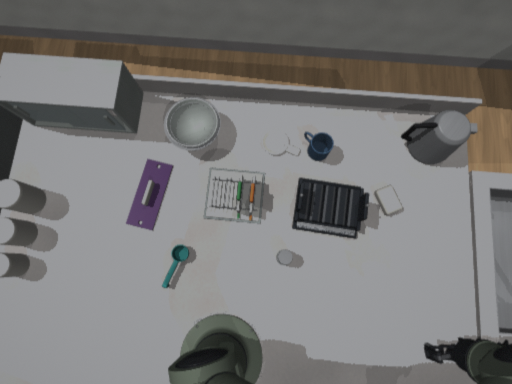

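View pics/scene0.png

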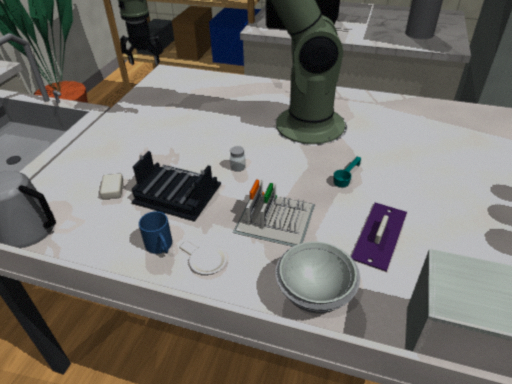

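```bash
cat > h.py <<'E'
from workcell import *
import numpy as np, cv2
from scipy.spatial.transform import Rotation as R
def cam(c):
    f=192/np.tan(np.radians(c['fovy'])/2); return f,R.from_euler('xyz',c['rotation']).as_matrix(),np.array(c['xyz'])
def proj(c,P):
    f,M,t=cam(c); q=(np.atleast_2d(P)-t)@M; return np.c_[c['cx']+f*q[:,0]/q[:,2],c['cy']+f*q[:,1]/q[:,2]]
def rays(c,uv):
    f,M,t=cam(c); uv=np.atleast_2d(uv).astype(float)
    d=np.c_[(uv[:,0]-c['cx'])/f,(uv[:,1]-c['cy'])/f,np.ones(len(uv))]@M.T; return t,d
def onz(c,uv,z):
    t,d=rays(c,uv); return t+d*((z-t[2])/d[:,2])[:,None]
def snap(n,save=None):
    c=get_calibration(n); f=grab_frame(n)[:,:,::-1].copy()
    if save: cv2.imwrite(f"pics/{save}.png",f)
    return c,f
E
python3 - <<'E'
from h import *
t=cv2.imread('pics/top0.png'); s=cv2.imread('pics/scene0.png'); c=get_calibration('top')
a=cv2.resize(t[165:243,200:375],None,fx=4.5,fy=4.5,interpolation=2); b=cv2.resize(s[150:230,125:325],None,fx=3,fy=3,interpolation=2)
o=np.zeros((a.shape[0]+b.shape[0],a.shape[1],3),np.uint8); o[:a.shape[0]]=a; o[a.shape[0]:,:b.shape[1]]=b
print(o.shape); cv2.imwrite('pics/comp.png',o)
print(onz(c,[[330,208],[235,195],[150,195],[222,375]],0))
E
```

```text
(591, 788, 3)
[[ 0.52853037 -0.34483557  0.        ]
 [ 0.54913849  0.00311818  0.        ]
 [ 0.52455477  0.3137945   0.        ]
 [-0.05417073 -0.01000865  0.        ]]
```

View pics/comp.png

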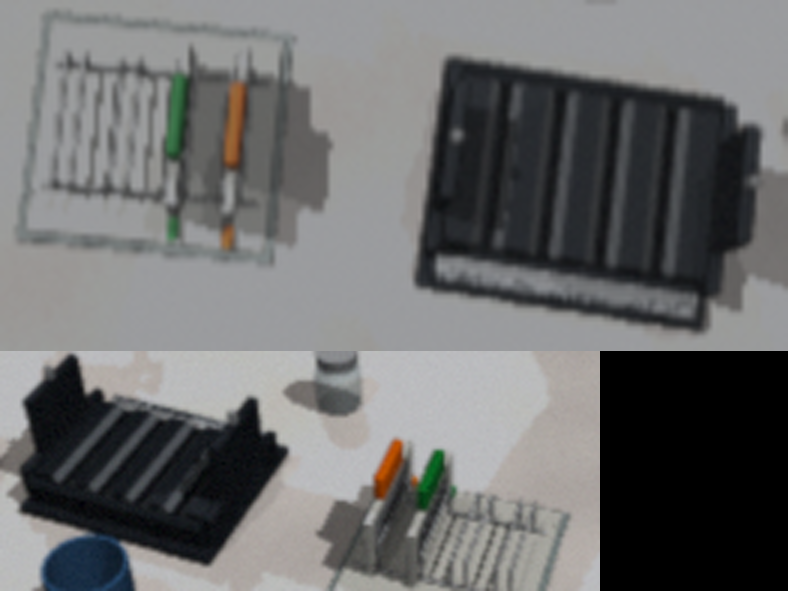

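Call:
{"op": "play_rows", "data": {
  "deltas": [
    [0.934,-0.331,-0.24,0,0,0.138,0],
    [0.934,-0.331,-0.24,0,0,0.138,0],
    [0.934,-0.331,-0.24,0,0,0.138,0],
    [0.934,-0.331,-0.24,0,0,0.138,0],
    [0.934,-0.331,-0.24,0,0,0.138,0],
    [0.934,-0.331,-0.24,0,0,0.138,0],
    [0.934,-0.331,-0.24,0,0,0.138,0],
    [0.934,-0.331,-0.24,0,0,0.138,0],
    [0.934,-0.331,-0.24,0,0,0.138,0],
    [0.934,-0.331,-0.24,0,0,0.138,0]
  ]
}}

```text
clock: 1.1
position: [0.5526, -0.3445, 0.3492]
tool_rot: [-3.141, 0.0, -0.058]
force: [-0.8, -0.6, 0.7]
grip_width: 0.0853
finger_force: 0.0
```

Call:
{"op": "play_rows", "data": {
  "deltas": [
    [0,0,0,0,0,0,0],
    [0,0,0,0,0,0,0],
    [0,0,0,0,0,0,0]
  ]
}}

```text
clock: 1.4
position: [0.5504, -0.3467, 0.3485]
tool_rot: [3.141, 0.001, -0.059]
force: [-0.7, 0.1, -0.2]
grip_width: 0.0852
finger_force: 0.0
```

```bash
python3 - <<'E'
from h import *
import pickle
s=observe();print(s['position'],s['tool_rot'],s['force'],s['qpos'],s['grip_width'])
c,f=snap('wrist','w1'); pickle.dump(c,open('w1.pkl','wb')); print(c)
E
```

```text
[ 0.55040107 -0.34667878  0.34845883] [ 3.14141707e+00  1.04094165e-03 -5.93897153e-02] [-0.68041621  0.1262501  -0.23072288] [ 0.51431996  0.47764368 -0.06850578  1.36675043  0.03325304  1.29919374
 -1.18567717] 0.08521591531902065
{'fovy': 59.26553729455821, 'cx': 252.42554725474923, 'cy': 198.1696448033048, 'xyz': array([ 0.62140299, -0.35116921,  0.49109169]), 'rotation': array([ 2.85693372e+00,  1.40578164e-04, -1.62978501e+00])}
```

View pics/w1.png

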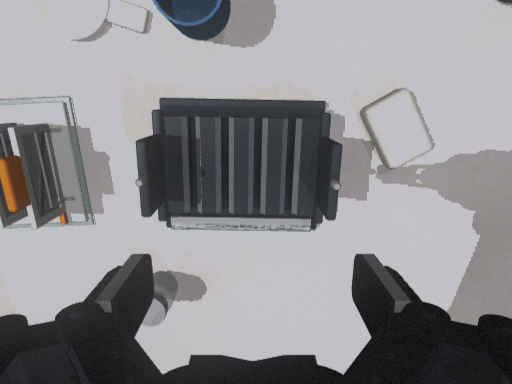

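```bash
python3 - <<'E'
from h import *
import pickle
c=pickle.load(open('w1.pkl','rb')); f=cv2.imread('pics/w1.png'); g=cv2.cvtColor(f,6)
P=[]
for (u,v) in((139,184),(336,187)):
    w=g[v-8:v+9,u-7:u+8]; print(w[::1,::1].max(), )
    m=(w>85)&(np.hypot(*np.mgrid[-8:9,-7:8])<7); ys,xs=np.nonzero(m); print(len(xs),xs.mean()+u-7,ys.mean()+v-8); P.append((xs.mean()+u-7,ys.mean()+v-8))
print(w)
Q=onz(c,P,.13);d=Q[0]-Q[1];print(Q,np.linalg.norm(d),'ctr',Q.mean(0),'yaw',np.arctan2(-d[0],d[1]))
m=g[205:240,160:325]
for x in range(175,312,15): print(x,g[212:236,x])
E
```

```text
196
96 137.14583333333334 183.69791666666666
164
100 337.08 186.17
[[ 46  53  60  64  64  62  64  61  58  53  92 142 139 140 142]
 [ 43  56  65  79  86  84  76  73  64  55  96 140 141 141 142]
 [ 43  63  79  90  90  88  85  82  77  67 108 140 140 139 141]
 [ 53  71  92  92  98  97  95  94  89  83  93 134 139 142 137]
 [ 53  78  91  97  99 100 111 114 112  98  85 112 138 140 139]
 [ 49  74  93 100 107 113 132 144 146 132 107  86 134 143 141]
 [ 52  68  92 100 109 126 153 161 157 159 138  90 124 141 139]
 [ 53  63  82  99 114 131 162 156 158 161 157  93 130 142 140]
 [ 53  62  68  86 109 130 156 158 162 164 148 102 141 141 145]
 [ 56  61  59  71  98 111 145 156 160 148 124 112 141 145 143]
 [ 54  60  63  62  69  89 114 132 130 116 124 144 141 141 140]
 [ 61  60  61  64  62  62  68  74  58  88 140 142 141 140 138]
 [ 56  56  66  61  60  63  63  63  60  99 140 140 141 140 137]
 [ 59  60  64  61  67  62  62  62  63 115 143 139 141 141 141]
 [ 59  58  67  64  63  60  65  66  59 113 140 140 142 143 141]
 [ 58  65  64  63  66  63  63  58  64 125 142 142 145 141 142]
 [ 59  63  64  61  64  65
[... 533 characters left out ...]
  54 111 159 158 153 157 162 155 143 150 143 147 157 148
 169 192 195 192 192 194]
235 [ 63  64  56  45  54  98 148 157 157 156 161 164 159 136 110 108 148 153
 151 191 190 196 192 192]
250 [ 89  77  54  48  52  79 126 157 155 156 160 162 149 116 103 129 156 158
 147 189 191 191 195 193]
265 [ 78  74  65  47  46  63 112 157 157 158 162 159 163 161 152 172 163 166
 146 191 192 194 193 194]
280 [ 82  76  70  58  48  57 107 153 156 157 157 157 152 138 142 140 112 115
 151 175 191 192 192 192]
295 [107 108  91  52  49  55  96 143 154 161 158 160 153 139 137 145 166 135
 147 154 193 193 191 191]
310 [ 64  63  64  60  53  56  78 120 151 148 150 146 149 138  67  73  87  98
 116 158 192 191 193 195]
```

```bash
python3 - <<'E'
from h import *
import pickle
c=pickle.load(open('w1.pkl','rb')); f=cv2.imread('pics/w1.png'); g=cv2.cvtColor(f,6)
print(g[176:196,128:150])
print(f[186,325:345])
a=cv2.resize(f[90:240,130:350],None,fx=3.6,fy=3.6,interpolation=2); cv2.imwrite('pics/cz.png',a)
print(proj(c,[[.5321,-.329,.13]]))
E
```

```text
[[193 192 194 193 194 191 191 192 192 188 120  78  76  73  78  70  71  66
   61  55  49  46]
 [193 192 191 192 192 193 193 192 192 187 114  84  85  77  74  75  72  67
   62  51  48  49]
 [191 190 194 192 191 192 190 194 191 168 100  87  85  78  75  73  69  73
   61  52  45  43]
 [194 191 194 194 191 191 190 191 173 117 105  95  88  81  80  78  71  69
   67  55  51  45]
 [192 191 190 192 194 192 192 178 125 126 132 120 108  91  78  74  72  68
   67  58  50  44]
 [194 192 193 192 192 192 189 157 129 157 162 152 143 110  88  78  71  69
   70  55  50  42]
 [192 191 192 193 191 192 189 142 145 168 160 166 165 135  87  77  70  69
   67  55  50  48]
 [193 195 192 195 191 192 191 159 151 163 165 165 163 143  86  81  71  67
   58  53  50  44]
 [191 191 192 191 191 192 194 189 140 154 164 166 163 131  87  78  69  65
   55  58  52  44]
 [193 192 191 193 193 192 192 190 155 141 152 151 139 100  82  72  69  64
   62  54  54  44]
 [193 192 191 193 194 191 193 192 187 155 144 112  85  82  72  67  67  64
   66  57  49  46]
 [192 193 190 193 192 193 193 191 190 191 188 103  71  70  68  67  67  69
   
[... 391 characters left out ...]
92 192 192 194 192 189 193 193 192 196 192 152  71  75  74  71  69  66
   67  58  56  51]
 [192 192 192 191 190 194 191 191 192 190 189 146  69  76  72  72  66  69
   66  61  56  51]
 [192 195 190 195 194 194 193 193 192 192 190 161  71  74  72  68  71  70
   66  60  54  53]
 [192 195 194 195 192 192 192 190 194 193 193 187  71  73  75  69  66  67
   67  61  58  49]]
[[ 47  43  42]
 [ 43  42  40]
 [ 45  41  42]
 [ 52  49  48]
 [ 56  54  50]
 [ 68  63  62]
 [ 86  82  82]
 [101  99  99]
 [118 114 113]
 [134 132 129]
 [166 162 160]
 [161 156 155]
 [163 157 157]
 [165 161 159]
 [161 158 155]
 [ 96  93  93]
 [130 129 133]
 [138 141 144]
 [137 139 144]
 [142 142 146]]
[[237.16707406 184.92884256]]
```

View pics/cz.png

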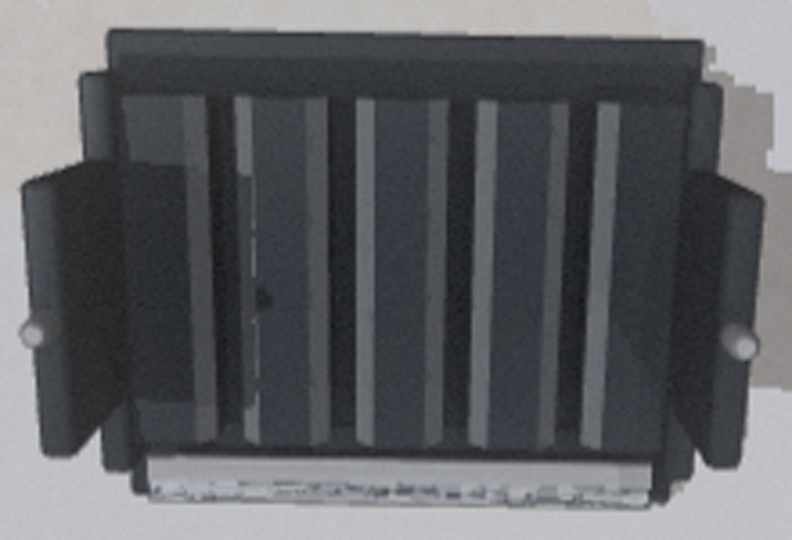

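```bash
python3 - <<'E'
from h import *
import pickle
c=pickle.load(open('w1.pkl','rb'))
Q=onz(c,[(138.8,183),(337,186)],.134);d=Q[0]-Q[1];m=Q.mean(0);y=np.arctan2(-d[0],d[1]);print(Q,np.linalg.norm(d),'ctr',m,'yaw',y)
T=R.from_euler('z',y).as_matrix()
for n,p in dict(kin=[-75,0,30],kout=[-94,0,30],wall=[67,0,38],s_m66=[0,-66,45],s22=[0,22,45],s22l=[0,22+12,45],s22r=[0,10,45]).items():
    q=T@(np.array(p)/1000)+[m[0],m[1],0]; u=proj(c,q)[0]; print(n,u,(u-[130,90])*3.6)
E
```

```text
[[ 0.54155186 -0.22255682  0.134     ]
 [ 0.52547269 -0.43786498  0.134     ]] 0.21590771789008725 ctr [ 0.53351227 -0.3302109   0.134     ] yaw -0.07454142642170669
kin [240.79056729 217.42800478] [398.84604225 458.7408172 ]
kout [240.7143146  229.68004375] [398.57153256 502.84815749]
wall [241.22537706 116.93442901] [400.41135742  96.96394442]
s_m66 [289.88123896 169.21423131] [575.57246027 285.1712327 ]
s22 [224.35603483 168.20921274] [339.68172538 281.55316586]
s22l [215.41243079 168.0720367 ] [307.48475084 281.05933211]
s22r [233.2976337  168.34635802] [371.87148132 282.04688889]
```

Call:
{"op": "play_rows", "data": {
  "deltas": [
    [0,-0.65,0,0,0,0,0.6],
    [0,-0.65,0,0,0,0,0.6],
    [0,-0.65,0,0,0,0,0.6],
    [0,-0.65,0,0,0,0,0.6],
    [0,-0.65,0,0,0,0,0.6],
    [0,-0.65,0,0,0,0,0.6],
    [0,-0.65,0,0,0,0,0.6],
    [0,-0.65,0,0,0,0,0.6],
    [0,-0.65,0,0,0,0,0.6],
    [0,-0.65,0,0,0,0,0.6]
  ]
}}

```text
clock: 2.45
position: [0.57, -0.0233, 0.3489]
tool_rot: [3.141, 0.0, -0.061]
force: [-0.2, -0.5, -0.8]
grip_width: 0.0341
finger_force: 0.0
```

```bash
python3 - <<'E'
from h import *
import pickle
s=observe();print(s['position'],s['tool_rot'],s['grip_width'])
c,f=snap('wrist','w2'); pickle.dump(c,open('w2.pkl','wb')); print(c['xyz'],c['rotation'])
h=cv2.cvtColor(f,cv2.COLOR_BGR2HSV)
for n,lo,hi in(('or',(5,150,80),(18,255,255)),('gr',(45,120,40),(75,255,255))):
    m=cv2.inRange(h,lo,hi); k,l,st,ce=cv2.connectedComponentsWithStats(m)
    for i in range(1,k):
        if st[i,4]>15: print(n,st[i],ce[i],cv2.minAreaRect(cv2.findContours((l==i).astype(np.uint8),0,2)[0][0]))
E
```

```text
[ 0.57002067 -0.02331782  0.34886452] [ 3.14103126e+00  8.76423418e-05 -6.06848338e-02] 0.03410812277258006
[ 0.64088293 -0.02786432  0.49158795] [ 2.85794005e+00 -2.87115354e-04 -1.63110227e+00]
or [279 157  11  54 548] [284.09306569 183.93248175] ((284.0, 183.5), (10.0, 53.0), 0.0)
gr [242 159  10  51 407] [246.55528256 184.01965602] ((246.79005432128906, 184.01104736328125), (50.246246337890625, 8.72476577758789), 86.98721313476562)
```

View pics/w2.png

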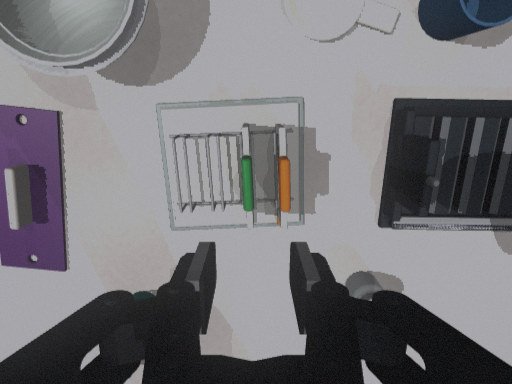

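```bash
python3 - <<'E'
from h import *
f=cv2.imread('pics/w2.png')
cv2.imwrite('pics/dz.png',cv2.resize(f[92:236,152:312],None,fx=4.1,fy=4.1,interpolation=2))
h=cv2.cvtColor(f,cv2.COLOR_BGR2HSV)
for v in (159,162,170,185,200,206): print(v,[tuple(x) for x in f[v,240:254][:,1:2]] and f[v,240:254,1], f[v,277:292,2])
print(f[154:164,247,1],f[204:216,247,1],f[152:164,285,2],f[204:218,285,2])
E
```

```text
159 [ 89 103  89  93  97  94  96  96  90  78  63  64  93  98] [ 70  93 108 112 117 118 125 123 121 124 109 109 119 126 128]
162 [ 98  94 119 128 137 130 129 122 113 101  85  60  94  98] [ 82  87 108 138 165 168 166 168 166 167 165 152 120 121 123]
170 [ 96 109 112 119 135 130 129 123 120 105  92  72  79  99] [ 87  73 107 147 163 165 166 164 164 167 165 156 132 116 125]
185 [ 95  93  99 116 120 133 129 123 122 119 103  87  68  95] [ 81 107 110 131 166 165 163 164 167 165 166 159 139 102 124]
200 [ 83  76  93  91 116 121 129 125 124 124 114 100  86  68] [ 82  94 108 112 166 164 164 166 166 166 167 165 143  93 108]
206 [167 171 164 121 108 118 126 128 124 123 119 107  92  63] [ 97  94  81 115 166 165 165 168 167 167 165 165 145 107 126]
[150  98  63  61  74  96 107 116 122 120] [127 127 128 128 126 121 113 137 167 169 168 166] [161 164 163 148  94  83  93 121 159 165 166 167] [169 167 167 166 168 165 164 156 148 167 167 165 167 168]
```

View pics/dz.png

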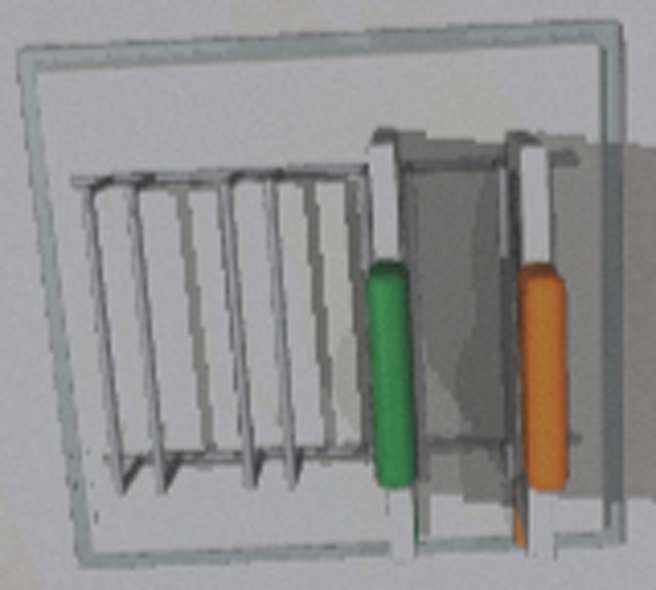

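```bash
python3 - <<'E'
from h import *
import pickle
c=pickle.load(open('w2.pkl','rb'))
for n,l,e in(('or',[(284.3,162),(284.8,185),(285.0,206)],[(284.2,159.0),(285.1,212.2)]),('gr',[(245.4,162),(246.4,185),(247.5,206)],[(245.3,158.8),(247.7,211.2)])):
    A=onz(c,l,.112);E=onz(c,e,.112);d=A[0]-A[2];print(n,'yaw',np.arctan2(d[1],d[0]),'len',np.linalg.norm(E[0]-E[1]),'mid',E.mean(0),A[1])
# drainer outer rim corners, z~.01
k=np.array([(20,48),(620,22),(622,545),(85,565)])/4.1+[151.5,91.5]
Q=onz(c,k,.015);print(Q,[np.linalg.norm(Q[i]-Q[(i+1)%4]) for i in range(4)],Q.mean(0))
s=observe();print(s['position'],s['tool_rot'])
E
```

```text
or yaw -0.01815070413406717 len 0.06362014324115597 mid [ 0.54259119 -0.05948168  0.112     ] [ 0.54401954 -0.0596916   0.112     ]
gr yaw -0.01890377126024374 len 0.06258689515419237 mid [ 0.54599633 -0.01539641  0.112     ] [ 0.54670334 -0.01529534  0.112     ]
[[ 0.6442717   0.10257608  0.015     ]
 [ 0.64054525 -0.09612654  0.015     ]
 [ 0.4564975  -0.0934315   0.015     ]
 [ 0.46058645  0.10430114  0.015     ]] [np.float64(0.1987375638694224), np.float64(0.1840674740865503), np.float64(0.19777491259867824), np.float64(0.18369335028493394)] [0.55047523 0.00432979 0.015     ]
[ 0.57006239 -0.02326642  0.34885998] [ 3.14111726e+00  8.60152571e-05 -6.07860874e-02]
```

```bash
cat >> h.py <<'E'
def units(targets):
    """targets: list of (xyz, rpy); prints rows of 6 units from the present pose"""
    s=observe(); T=R.from_euler('xyz',s['tool_rot']); print('now',np.round(s['position'],4),np.round(s['tool_rot'],4),'F',np.round(s['force'],1),'w',round(s['grip_width'],4))
    for p,r in targets:
        d=T.inv().apply(np.array(p)-s['position'])/.5; w=(T.inv()*R.from_euler('xyz',r)).as_rotvec()/np.radians(120)
        print(np.round(np.r_[d,w],4).tolist())
E
python3 - <<'E'
from h import *
r=[np.pi,0,-.0185]
units([([.5426,-.0595,.15],r),([.5426,-.0595,.08],r)])
E
```

```text
now [ 0.5701 -0.0233  0.3489] [ 3.1411e+00  1.0000e-04 -6.0800e-02] F [-0.1  0.6 -0.5] w 0.0342
[-0.0504, 0.0755, 0.3978, 0.0002, 0.0, -0.0202]
[-0.0504, 0.0754, 0.5378, 0.0002, 0.0, -0.0202]
```

Call:
{"op": "play_rows", "data": {
  "deltas": [
    [-0.0504,0.0755,0.3978,0,0,-0.0202,0.68],
    [-0.0504,0.0755,0.3978,0,0,-0.0202,0.68],
    [-0.0504,0.0755,0.3978,0,0,-0.0202,0.68],
    [-0.0504,0.0755,0.3978,0,0,-0.0202,0.68],
    [-0.0504,0.0755,0.3978,0,0,-0.0202,0.68],
    [-0.0504,0.0755,0.3978,0,0,-0.0202,0.68],
    [-0.0504,0.0755,0.3978,0,0,-0.0202,0.68]
  ]
}}

```text
clock: 3.2
position: [0.5445, -0.0576, 0.1523]
tool_rot: [-3.141, -0.003, -0.016]
force: [0.2, 0.4, 0.9]
grip_width: 0.0274
finger_force: 0.0
```

```bash
python3 - <<'E'
from h import *
r=[np.pi,0,-.0185]
c,f=snap('wrist','w3')
units([([.5426,-.0595,.08],r)])
E
```

```text
now [ 0.5445 -0.0575  0.1524] [-3.1415 -0.0036 -0.0159] F [0.5 0.9 0.1] w 0.0276
[-0.0043, 0.0041, 0.1448, -0.0, -0.0017, 0.0012]
```

View pics/w3.png

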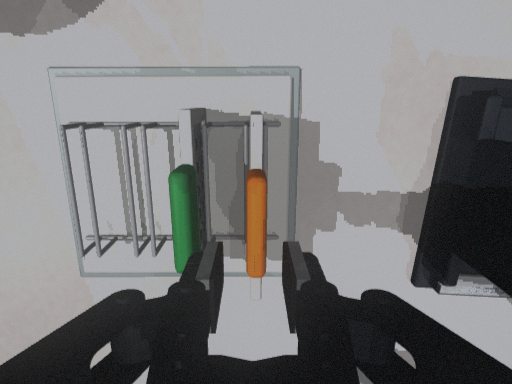

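Call:
{"op": "play_rows", "data": {
  "deltas": [
    [0,0,0,0,0,0,0.68],
    [0,0,0,0,0,0,0.68],
    [0,0,0,0,0,0,0.68]
  ]
}}

```text
clock: 3.55
position: [0.5432, -0.0576, 0.1506]
tool_rot: [3.142, -0.001, -0.016]
force: [-0.5, -0.1, 0.7]
grip_width: 0.0273
finger_force: 0.0
```

```bash
python3 - <<'E'
from h import *
r=[np.pi,0,-.0185]
units([([.5426,-.0595,.08],r)])
E
```

```text
now [ 0.5432 -0.0576  0.1506] [ 3.1415e+00 -9.0000e-04 -1.5700e-02] F [-0.5 -0.1  0.7] w 0.0273
[-0.0012, 0.0039, 0.1412, 0.0, -0.0004, 0.0013]
```

Call:
{"op": "play_rows", "data": {
  "deltas": [
    [-0.0012,0.0039,0.05,0,0,0.0013,0.68],
    [-0.0012,0.0039,0.1,0,0,0.0013,0.68],
    [-0.0012,0.0039,0.13,0,0,0.0013,0.68],
    [-0.0012,0.0039,0.1412,0,0,0.0013,0.68],
    [-0.0012,0.0039,0.1412,0,0,0.0013,0.68],
    [-0.0012,0.0039,0.1412,0,0,0.0013,0.68]
  ]
}}

```text
clock: 4.15
position: [0.5427, -0.0596, 0.0801]
tool_rot: [3.142, -0.001, -0.019]
force: [0.5, 0.5, 0.4]
grip_width: 0.0273
finger_force: 0.0
```

Call:
{"op": "play_rows", "data": {
  "deltas": [
    [0,0,0,0,0,0,1],
    [0,0,0,0,0,0,1],
    [0,0,0,0,0,0,1],
    [0,0,0,0,0,0,1],
    [0,0,0,0,0,0,1],
    [0,0,0,0,0,0,1]
  ],
  "newtons": 60
}}

```text
clock: 4.75
position: [0.5428, -0.0597, 0.0804]
tool_rot: [3.142, -0.002, -0.019]
force: [-1.3, 0.8, 5.8]
grip_width: 0.011
finger_force: 58.9
```

Call:
{"op": "play_rows", "data": {
  "deltas": [
    [0,0,-0.05,0,0,0,1],
    [0,0,-0.1,0,0,0,1],
    [0,0,-0.2,0,0,0,1],
    [0,0,-0.26,0,0,0,1],
    [0,0,-0.26,0,0,0,1],
    [0,0,-0.26,0,0,0,1]
  ]
}}

```text
clock: 5.35
position: [0.5423, -0.0597, 0.2099]
tool_rot: [3.141, -0.001, -0.019]
force: [0.3, 0.2, -3.0]
grip_width: 0.0114
finger_force: 58.7
```

```bash
cat >> h.py <<'E'
CAD=np.array([.5335,-.3302,0]); CY=-.0745
def tcp(x,y,z,deg,off=(0,0,.0194)):
    """caddy mm of insert centre, pitch -> TCP pose; off: insert centre in the tool frame"""
    r=[np.pi,np.radians(deg),CY]; c=CAD+R.from_euler('z',CY).apply(np.array([x,y,z])/1000)
    return c-R.from_euler('xyz',r).apply(off),r
def tip(tx,y,tz,deg,off=(0,0,.0194)):
    """tongue tip lower corner at caddy tx,tz"""
    a=np.radians(deg); return tcp(tx+83*np.cos(a)+51*np.sin(a),y,tz-83*np.sin(a)+51*np.cos(a),deg,off)
E
python3 - <<'E'
from h import *
units([tip(-68,-22,80,-17),tip(-68,-22,16,-17)])
E
```

```text
now [ 0.5423 -0.0597  0.2099] [ 3.1414e+00 -1.4000e-03 -1.8800e-02] F [ 0.3  0.2 -3. ] w 0.0114
[-0.0283, 0.5841, 0.0767, -0.0039, 0.141, 0.0264]
[-0.0285, 0.5841, 0.2047, -0.0039, 0.141, 0.0264]
```

Call:
{"op": "play_rows", "data": {
  "deltas": [
    [0,0,-0.1,0,0,0,1],
    [-0.01,0.1,-0.1033,0,0,0,1],
    [-0.0283,0.5841,-0.1033,-0.0039,0.141,0.0264,1],
    [-0.0283,0.5841,-0.1033,-0.0039,0.141,0.0264,1],
    [-0.0283,0.5841,-0.1033,-0.0039,0.141,0.0264,1],
    [-0.0283,0.5841,-0.1033,-0.0039,0.141,0.0264,1],
    [-0.0283,0.5841,-0.1033,-0.0039,0.141,0.0264,1],
    [-0.0283,0.5841,-0.1033,-0.0039,0.141,0.0264,1],
    [-0.0283,0.5841,-0.1033,-0.0039,0.141,0.0264,1],
    [-0.0283,0.5841,-0.1033,-0.0039,0.141,0.0264,1]
  ]
}}

```text
clock: 6.35
position: [0.5225, -0.3502, 0.2599]
tool_rot: [-3.14, -0.294, -0.074]
force: [0.2, -0.7, -1.1]
grip_width: 0.011
finger_force: 59.2
```

Call:
{"op": "play_rows", "data": {
  "deltas": [
    [0,0,0,0,0,0,1],
    [0,0,0,0,0,0,1],
    [0,0,0,0,0,0,1]
  ]
}}

```text
clock: 6.65
position: [0.5229, -0.3508, 0.2612]
tool_rot: [3.142, -0.296, -0.073]
force: [0.3, 0.2, -1.9]
grip_width: 0.011
finger_force: 59.2
```

```bash
python3 - <<'E'
from h import *
c,f=snap('wrist','w4')
units([tip(-68,-22,170,-17),tip(-68,-22,60,-17),tip(-68,-22,16,-17)])
E
```

```text
now [ 0.5228 -0.3509  0.2611] [ 3.1416 -0.2955 -0.0737] F [ 0.5 -0.9 -1.3] w 0.0111
[0.0001, 0.0011, -0.0009, -0.0001, 0.0006, 0.0004]
[-0.064, 0.0011, 0.2095, -0.0001, 0.0006, 0.0004]
[-0.0896, 0.0011, 0.2937, -0.0001, 0.0006, 0.0004]
```

View pics/w4.png

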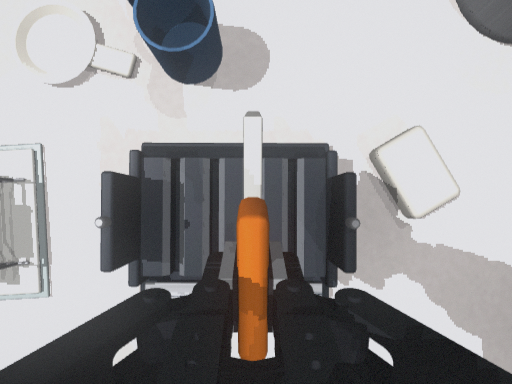

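Call:
{"op": "play_rows", "data": {
  "deltas": [
    [-0.03,0.0011,0.095,0,0,0,1],
    [-0.06,0.0011,0.19,0,0,0,1],
    [-0.064,0.0011,0.2095,0,0,0,1],
    [-0.064,0.0011,0.2095,0,0,0,1],
    [-0.064,0.0011,0.2095,0,0,0,1],
    [-0.064,0.0011,0.2095,0,0,0,1]
  ]
}}

```text
clock: 7.3
position: [0.5236, -0.3526, 0.154]
tool_rot: [3.14, -0.298, -0.074]
force: [0.6, 0.2, -1.5]
grip_width: 0.0113
finger_force: 59.1
```

```bash
python3 - <<'E'
from h import *
c,f=snap('wrist','w5')
h=cv2.cvtColor(f,6)
T=R.from_euler('z',CY).as_matrix()
def cw(p): return T@(np.array(p)/1000)+CAD
for y in(-108,108):
    u,v=proj(c,cw([0,y,134]))[0]; print('pin pred',u,v); a,b=int(u),int(v); print(h[b-7:b+8:1,a-9:a+10])
units([tip(-68,-22,60,-17),tip(-68,-22,16,-17),tip(-77.5,-22,14.5,-17)])
E
```

```text
pin pred 413.7669633840342 236.9097219810291
[[106 108 106 107 107 105 107 108 103  98 105 120 139 172 180 180 179 178
  177]
 [108 111 114 118 117 121 119 119 118 114 106  98  98 140 172 178 180 179
  178]
 [113 116 121 126 128 132 134 131 133 136 125 113 105  96 140 172 178 179
  178]
 [120 127 129 132 136 140 146 157 165 171 166 152 142 117 101 148 180 180
  180]
 [128 131 134 137 146 149 167 190 204 202 199 202 188 161 118 128 179 178
  177]
 [125 134 140 146 152 173 199 208 205 202 200 198 203 204 163 109 168 177
  177]
 [133 137 141 152 163 198 206 207 202 201 201 204 204 208 203 129 133 181
  176]
 [132 139 147 156 170 206 206 203 201 200 202 203 207 205 206 166 129 176
  177]
 [133 140 150 160 180 208 206 200 200 201 203 207 207 209 206 184 120 175
  178]
 [135 142 151 162 183 207 202 199 201 204 205 206 206 209 202 190 136 176
  179]
 [132 139 149 157 166 203 201 202 202 206 207 208 210 203 196 165 157 176
  176]
 [129 138 144 154 162 193 201 201 204 207 205 209 206 201 193 133 163 177
  177]
 [123 132 139 146 154 172 194 204 204 208 205 209 203 192 162 132 177 179
  177]
 [117 120 130 133 140 151 175 196 203 203 208 201 188 161 121 153 175 176
  176]
 [109 111 119 126 133 140 144 162 178 181 185 165 150 125 152 178 176 177
  178]]
pin pred 1.6868420092349368 236.77299879360922
[]
now [ 0.5234 -0.3525  0.1537] [ 3.14   -0.298  -0.0739] F [ 0.4  0.2 -2.1] w 0.0112
[-0.0027, -0.0019, 0.0036, 0.0007, -0.0006, 0.0003]
[-0.0285, -0.0021, 0.0877, 0.0007, -0.0006, 0.0003]
[-0.0475, -0.0021, 0.085, 0.0007, -0.0006, 0.0003]
```

Call:
{"op": "play_rows", "data": {
  "deltas": [
    [-0.01,-0.002,0.025,0,0,0,1],
    [-0.02,-0.0021,0.055,0,0,0,1],
    [-0.0285,-0.0021,0.0877,0,0,0,1],
    [-0.0285,-0.0021,0.0877,0,0,0,1],
    [-0.0285,-0.0021,0.0877,0,0,0,1]
  ]
}}

```text
clock: 7.85
position: [0.5221, -0.3511, 0.1065]
tool_rot: [3.141, -0.296, -0.074]
force: [-0.5, -0.2, -1.7]
grip_width: 0.0111
finger_force: 59.2
```

```bash
python3 - <<'E'
from h import *
units([tip(-68,-22,16,-17),tip(-74,-22,14.5,-17),tip(-78,-22,13.5,-17),tip(-80,-22,13,-14)])
E
```

```text
now [ 0.5221 -0.3511  0.1065] [ 3.1412 -0.2962 -0.0743] F [-0.5 -0.2 -1.7] w 0.0111
[0.0018, 0.0007, -0.0017, 0.0002, 0.0002, 0.0001]
[-0.0106, 0.0007, -0.0023, 0.0002, 0.0002, 0.0001]
[-0.0188, 0.0007, -0.0028, 0.0002, 0.0002, 0.0001]
[-0.0158, 0.0007, 0.0059, 0.0002, -0.0248, 0.0001]
```

Call:
{"op": "play_rows", "data": {
  "deltas": [
    [-0.0106,0.0007,-0.0023,0,0,0,1],
    [-0.0188,0.0007,-0.0028,0,0,0,1],
    [-0.0188,0.0007,-0.0028,0,0,0,1],
    [-0.0188,0.0007,-0.0028,0,0,0,1]
  ]
}}

```text
clock: 8.25
position: [0.5122, -0.3506, 0.1044]
tool_rot: [3.141, -0.296, -0.075]
force: [0.1, 0.7, -2.5]
grip_width: 0.0111
finger_force: 59.2
```

```bash
python3 - <<'E'
from h import *
units([tip(-78,-22,13.5,-17),tip(-79.5,-22,13,-12),tip(-81,-22,13,-8),tip(-82.5,-22,12.5,-4),tip(-83,-22,12,0)])
E
```

```text
now [ 0.5122 -0.3506  0.1044] [ 3.1414 -0.2958 -0.0746] F [ 0.1  0.7 -2.5] w 0.0111
[0.0013, 0.0001, -0.0011, 0.0001, 0.0005, -0.0001]
[0.0098, 0.0001, 0.014, 0.0001, -0.0412, -0.0001]
[0.0153, 0.0001, 0.0258, 0.0001, -0.0745, -0.0001]
[0.0196, 0.0001, 0.0392, 0.0001, -0.1079, -0.0001]
[0.0248, 0.0001, 0.0535, 0.0001, -0.1412, -0.0001]
```

Call:
{"op": "play_rows", "data": {
  "deltas": [
    [0.005,0,0.007,0,-0.02,0,1],
    [0.0098,0,0.014,0,-0.0412,0,1],
    [0.0125,0,0.02,0,-0.058,0,1],
    [0.0153,0,0.0258,0,-0.0745,0,1],
    [0.0153,0,0.0258,0,-0.0745,0,1],
    [0.0153,0,0.0258,0,-0.0745,0,1]
  ]
}}

```text
clock: 8.85
position: [0.5234, -0.3511, 0.0938]
tool_rot: [-3.142, -0.14, -0.074]
force: [-0.2, -1.3, -2.0]
grip_width: 0.0109
finger_force: 59.2
```

```bash
python3 - <<'E'
from h import *
units([tip(-81,-22,13,-8),tip(-82.5,-22,12.5,-4),tip(-83,-22,12,0),tip(-83,-22,11,0)])
E
```

```text
now [ 0.5234 -0.3511  0.0938] [-3.1415 -0.1401 -0.0739] F [-0.2 -1.3 -2. ] w 0.0109
[-0.0, 0.0009, -0.0009, -0.0001, -0.0002, 0.0003]
[0.0063, 0.0009, 0.0116, -0.0001, -0.0336, 0.0003]
[0.0137, 0.0009, 0.025, -0.0001, -0.0669, 0.0003]
[0.0134, 0.0009, 0.027, -0.0001, -0.0669, 0.0003]
```

Call:
{"op": "play_rows", "data": {
  "deltas": [
    [0.0063,0.0009,0.0116,0,-0.0336,0.0003,1],
    [0.01,0.0009,0.018,0,-0.05,0.0003,1],
    [0.0137,0.0009,0.025,0,-0.0669,0.0003,1],
    [0.0134,0.0009,0.026,0,-0.0669,0.0003,1],
    [0.0134,0.0009,0.026,0,-0.0669,0.0003,1],
    [0.0134,0.0009,0.026,0,-0.0669,0.0003,1]
  ]
}}

```text
clock: 9.45
position: [0.5317, -0.3526, 0.0824]
tool_rot: [-3.141, -0.001, -0.075]
force: [-0.1, -0.0, 4.4]
grip_width: 0.0113
finger_force: 60.1
```

```bash
python3 - <<'E'
from h import *
units([tip(-83,-22,12,0)])
c,f=snap('wrist','w6');c,f=snap('scene','s6')
cv2.imwrite('pics/s6z.png',cv2.resize(f[130:240,110:290],None,fx=4.2,fy=4.2,interpolation=2))
E
```

```text
now [ 0.5317 -0.3526  0.0824] [-3.1415e+00 -8.0000e-04 -7.5500e-02] F [-0.1 -0.   4.4] w 0.0113
[0.0003, -0.001, 0.0, -0.0, -0.0004, -0.0005]
```

View pics/s6z.png

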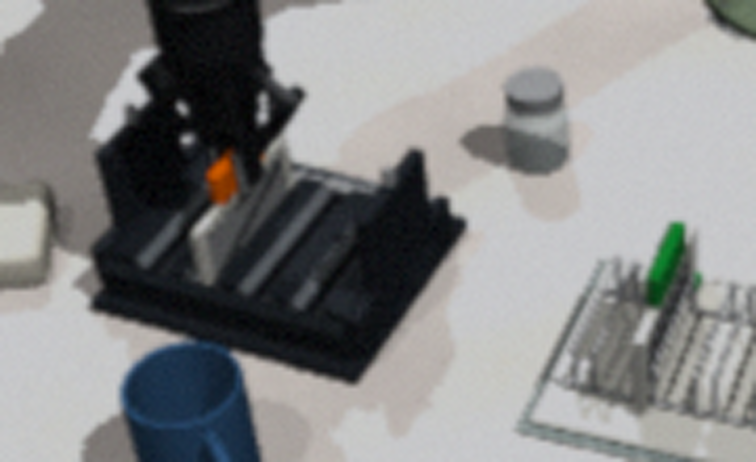

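Call:
{"op": "play_rows", "data": {
  "deltas": [
    [0,0,0,0,0,0,0.7],
    [0,0,0,0,0,0,0.7],
    [0,0,0,0,0,0,0.7],
    [0,0,-0.04,0,0,0,0.7],
    [0,0,-0.1,0,0,0,0.7],
    [0,0,-0.2,0,0,0,0.7],
    [0,0,-0.3,0,0,0,0.7],
    [0,0,-0.35,0,0,0,0.7],
    [0,0,-0.35,0,0,0,0.7]
  ]
}}

```text
clock: 10.45
position: [0.5331, -0.3532, 0.261]
tool_rot: [3.139, -0.005, -0.075]
force: [0.1, -0.5, 0.5]
grip_width: 0.0256
finger_force: 0.0
```

```bash
python3 - <<'E'
from h import *
c,f=snap('wrist','w7')
h=cv2.cvtColor(f,cv2.COLOR_BGR2HSV); m=cv2.inRange(h,(5,150,80),(18,255,255)); k,l,st,ce=cv2.connectedComponentsWithStats(m)
T=R.from_euler('z',CY).as_matrix()
for i in range(1,k):
    if st[i,4]>30: print(st[i],ce[i])
print('pred ends', proj(c,[T@[x/1000,-.022,.114]+CAD for x in(-32,32)]))
r=[np.pi,0,-.0185]
units([([.546,-.0153,.25],r),([.546,-.0153,.15],r),([.546,-.0153,.08],r)])
E
```

```text
[245 148  14  71 869] [251.20828539 182.76639816]
pred ends [[250.7270336  219.84650573]
 [250.60170628 149.49237414]]
now [ 0.5323 -0.3527  0.2585] [ 3.1405e+00 -1.9000e-03 -7.5100e-02] F [-0.4  0.5 -0.8] w 0.0254
[-0.0234, -0.6749, 0.0163, 0.0005, -0.0009, -0.027]
[-0.0237, -0.6751, 0.2163, 0.0005, -0.0009, -0.027]
[-0.024, -0.6752, 0.3563, 0.0005, -0.0009, -0.027]
```

Call:
{"op": "play_rows", "data": {
  "deltas": [
    [-0.0234,-0.6749,0.0163,0,0,-0.027,0.68],
    [-0.0234,-0.6749,0.0163,0,0,-0.027,0.68],
    [-0.0234,-0.6749,0.0163,0,0,-0.027,0.68],
    [-0.0234,-0.6749,0.0163,0,0,-0.027,0.68],
    [-0.0234,-0.6749,0.0163,0,0,-0.027,0.68],
    [-0.0234,-0.6749,0.0163,0,0,-0.027,0.68],
    [-0.0234,-0.6749,0.0163,0,0,-0.027,0.68],
    [-0.0237,-0.6751,0.1,0,0,-0.027,0.68],
    [-0.0237,-0.6751,0.1763,0,0,-0.027,0.68],
    [-0.0237,-0.6751,0.1763,0,0,-0.027,0.68]
  ]
}}

```text
clock: 11.5
position: [0.5422, -0.0146, 0.1641]
tool_rot: [3.141, 0.009, -0.018]
force: [-0.8, 0.9, 0.9]
grip_width: 0.0274
finger_force: 0.0
```

Call:
{"op": "play_rows", "data": {
  "deltas": [
    [0,0,0,0,0,0,0.68],
    [0,0,0,0,0,0,0.68],
    [0,0,0,0,0,0,0.68]
  ]
}}

```text
clock: 11.8
position: [0.546, -0.0151, 0.1704]
tool_rot: [-3.141, -0.001, -0.019]
force: [0.4, 0.6, -0.3]
grip_width: 0.0273
finger_force: 0.0
```

```bash
python3 - <<'E'
from h import *
c,f=snap('wrist','w8')
h=cv2.cvtColor(f,cv2.COLOR_BGR2HSV); m=cv2.inRange(h,(45,120,40),(75,255,255)); k,l,st,ce=cv2.connectedComponentsWithStats(m)
for i in range(1,k):
    if st[i,4]>30: print(st[i],ce[i])
a=-.0185; print('pred ends', proj(c,[[.546+x*np.cos(a),-.0153+x*np.sin(a),.112] for x in(-.032,.032)]))
r=[np.pi,0,-.0185]
units([([.546,-.0153,.08],r)])
E
```

```text
[ 245  167   18   93 1479] [253.01217039 212.92900609]
pred ends [[252.43069559 263.14914734]
 [252.42843139 167.13792438]]
now [ 0.5459 -0.015   0.1702] [-3.1413e+00 -1.3000e-03 -1.8900e-02] F [ 0.2 -0.5  0.8] w 0.0272
[-0.0001, 0.0006, 0.1804, -0.0001, -0.0006, -0.0002]
```

Call:
{"op": "play_rows", "data": {
  "deltas": [
    [0,0.0006,0.07,0,0,0,0.68],
    [0,0.0006,0.13,0,0,0,0.68],
    [0,0.0006,0.165,0,0,0,0.68],
    [0,0.0006,0.1804,0,0,0,0.68],
    [0,0.0006,0.1804,0,0,0,0.68],
    [0,0.0006,0.1804,0,0,0,0.68],
    [0,0.0006,0.1804,0,0,0,0.68]
  ]
}}

```text
clock: 12.55
position: [0.5459, -0.0152, 0.0798]
tool_rot: [-3.141, -0.001, -0.019]
force: [0.3, 1.4, -0.6]
grip_width: 0.0276
finger_force: 0.0
```

Call:
{"op": "play_rows", "data": {
  "deltas": [
    [0,0,0,0,0,0,1],
    [0,0,0,0,0,0,1],
    [0,0,0,0,0,0,1],
    [0,0,0,0,0,0,1],
    [0,0,0,0,0,0,1],
    [0,0,0,0,0,0,1]
  ],
  "newtons": 60
}}

```text
clock: 13.15
position: [0.5457, -0.0153, 0.0796]
tool_rot: [-3.141, -0.001, -0.019]
force: [-1.4, -0.7, 8.2]
grip_width: 0.0114
finger_force: 59.1
```

Call:
{"op": "play_rows", "data": {
  "deltas": [
    [0,0,-0.05,0,0,0,1],
    [0,0,-0.1,0,0,0,1],
    [0,0,-0.2,0,0,0,1],
    [0,0,-0.3,0,0,0,1],
    [0,0,-0.36,0,0,0,1],
    [0,0,-0.36,0,0,0,1],
    [0,0,-0.36,0,0,0,1]
  ]
}}

```text
clock: 13.85
position: [0.5452, -0.0152, 0.2589]
tool_rot: [-3.141, -0.0, -0.019]
force: [-0.2, -0.4, -2.1]
grip_width: 0.011
finger_force: 58.9
```

```bash
python3 - <<'E'
from h import *
units([tip(-68,22,170,-17),tip(-68,22,60,-17)])
E
```

```text
now [ 0.5452 -0.0152  0.2589] [-3.1414e+00 -1.0000e-04 -1.8500e-02] F [-0.2 -0.4 -2.1] w 0.011
[-0.0277, 0.5854, -0.0055, -0.0041, 0.1416, 0.0265]
[-0.0277, 0.5854, 0.2145, -0.0041, 0.1416, 0.0265]
```

Call:
{"op": "play_rows", "data": {
  "deltas": [
    [-0.0277,0.5854,-0.0055,-0.0041,0.1416,0.0265,1],
    [-0.0277,0.5854,-0.0055,-0.0041,0.1416,0.0265,1],
    [-0.0277,0.5854,-0.0055,-0.0041,0.1416,0.0265,1],
    [-0.0277,0.5854,-0.0055,-0.0041,0.1416,0.0265,1],
    [-0.0277,0.5854,-0.0055,-0.0041,0.1416,0.0265,1],
    [-0.0277,0.5854,-0.0055,-0.0041,0.1416,0.0265,1],
    [-0.0277,0.5854,-0.0055,-0.0041,0.1416,0.0265,1],
    [-0.0277,0.5854,-0.0055,-0.0041,0.1416,0.0265,1],
    [-0.0277,0.5854,-0.0055,-0.0041,0.1416,0.0265,1],
    [-0.0277,0.5854,-0.0055,-0.0041,0.1416,0.0265,1]
  ]
}}

```text
clock: 14.85
position: [0.5263, -0.3063, 0.2609]
tool_rot: [-3.141, -0.295, -0.073]
force: [-0.4, -0.3, -0.4]
grip_width: 0.0113
finger_force: 59.2
```

```bash
python3 - <<'E'
from h import *
o=(.0004,0,.0186)
units([tip(-68,22,170,-17,o),tip(-68,22,60,-17,o)])
E
```

```text
now [ 0.5263 -0.3063  0.2609] [-3.1412 -0.2952 -0.0728] F [-0.4 -0.3 -0.4] w 0.0113
[-0.0008, 0.0027, 0.0001, -0.0004, 0.0007, 0.0008]
[-0.0648, 0.0027, 0.2106, -0.0004, 0.0007, 0.0008]
```

Call:
{"op": "play_rows", "data": {
  "deltas": [
    [-0.03,0.0027,0.095,0,0,0.0005,1],
    [-0.06,0.0027,0.19,0,0,0.0005,1],
    [-0.0648,0.0027,0.2106,0,0,0.0005,1],
    [-0.0648,0.0027,0.2106,0,0,0.0005,1],
    [-0.0648,0.0027,0.2106,0,0,0.0005,1],
    [-0.0648,0.0027,0.2106,0,0,0.0005,1]
  ]
}}

```text
clock: 15.45
position: [0.5268, -0.3094, 0.1536]
tool_rot: [3.14, -0.299, -0.075]
force: [-0.3, 0.4, -1.8]
grip_width: 0.0116
finger_force: 59.2
```

```bash
python3 - <<'E'
from h import *
o=(.0004,0,.0186)
units([tip(-68,22,60,-17,o),tip(-68,22,16,-17,o)])
E
```

```text
now [ 0.5268 -0.3094  0.1536] [ 3.1402 -0.2988 -0.0748] F [-0.3  0.4 -1.8] w 0.0116
[-0.0039, -0.0034, 0.0048, 0.0007, -0.001, -0.0001]
[-0.0298, -0.0035, 0.0889, 0.0007, -0.001, -0.0001]
```

Call:
{"op": "play_rows", "data": {
  "deltas": [
    [-0.011,-0.0035,0.025,0.0005,-0.001,0,1],
    [-0.021,-0.0035,0.055,0.0005,-0.001,0,1],
    [-0.0298,-0.0035,0.0889,0.0005,-0.001,0,1],
    [-0.0298,-0.0035,0.0889,0.0005,-0.001,0,1],
    [-0.0298,-0.0035,0.0889,0.0005,-0.001,0,1],
    [-0.0298,-0.0035,0.0889,0.0005,-0.001,0,1]
  ]
}}

```text
clock: 16.05
position: [0.5247, -0.3072, 0.1051]
tool_rot: [-3.141, -0.294, -0.076]
force: [0.1, 0.1, -1.3]
grip_width: 0.0116
finger_force: 59.3
```

```bash
python3 - <<'E'
from h import *
o=(.0004,0,.0186)
units([tip(-68,22,16,-17,o),tip(-74,22,14.5,-17,o),tip(-78,22,13.5,-17,o)])
E
```

```text
now [ 0.5247 -0.3072  0.1051] [-3.1408 -0.2944 -0.0755] F [ 0.1  0.1 -1.3] w 0.0116
[0.0032, 0.0005, -0.0025, -0.0003, 0.0011, -0.0005]
[-0.0091, 0.0005, -0.0031, -0.0003, 0.0011, -0.0005]
[-0.0174, 0.0005, -0.0035, -0.0003, 0.0011, -0.0005]
```

Call:
{"op": "play_rows", "data": {
  "deltas": [
    [-0.0091,0.0005,-0.0031,0,0.0011,-0.0005,1],
    [-0.0174,0.0005,-0.0035,0,0.0011,-0.0005,1],
    [-0.0174,0.0005,-0.0035,0,0.0011,-0.0005,1],
    [-0.0174,0.0005,-0.0035,0,0.0011,-0.0005,1],
    [-0.0174,0.0005,-0.0035,0,0.0011,-0.0005,1]
  ]
}}

```text
clock: 16.55
position: [0.5158, -0.3067, 0.1036]
tool_rot: [-3.141, -0.296, -0.074]
force: [-0.1, 0.6, -1.5]
grip_width: 0.011
finger_force: 59.3
```

```bash
python3 - <<'E'
from h import *
o=(.0004,0,.0186)
units([tip(-78,22,13.5,-17,o),tip(-79.5,22,13,-12,o),tip(-81,22,13,-8,o)])
E
```

```text
now [ 0.5158 -0.3067  0.1036] [-3.1408 -0.2963 -0.0744] F [-0.1  0.6 -1.5] w 0.011
[0.0005, 0.0002, -0.0012, -0.0004, 0.0002, 0.0001]
[0.0088, 0.0003, 0.0138, -0.0004, -0.0414, 0.0001]
[0.0142, 0.0003, 0.0256, -0.0004, -0.0748, 0.0001]
```

Call:
{"op": "play_rows", "data": {
  "deltas": [
    [0.0045,0.0003,0.007,0,-0.02,0,1],
    [0.0088,0.0003,0.0138,0,-0.0414,0,1],
    [0.0115,0.0003,0.02,0,-0.058,0,1],
    [0.0142,0.0003,0.0256,0,-0.0748,0,1],
    [0.0142,0.0003,0.0256,0,-0.0748,0,1],
    [0.0142,0.0003,0.0256,0,-0.0748,0,1]
  ]
}}

```text
clock: 17.15
position: [0.5262, -0.3073, 0.0931]
tool_rot: [-3.141, -0.14, -0.074]
force: [-0.0, 0.2, -1.4]
grip_width: 0.0111
finger_force: 59.2
```

```bash
python3 - <<'E'
from h import *
o=(.0004,0,.0186)
units([tip(-81,22,13,-8,o),tip(-82.5,22,12.5,-4,o),tip(-83,22,12,0,o),tip(-83,22,11,0,o)])
E
```

```text
now [ 0.5262 -0.3073  0.0931] [-3.1407 -0.14   -0.0738] F [-0.   0.2 -1.4] w 0.0111
[0.0003, 0.0005, -0.0005, -0.0005, -0.0002, 0.0003]
[0.0065, 0.0005, 0.0119, -0.0005, -0.0335, 0.0003]
[0.0138, 0.0005, 0.0253, -0.0005, -0.0669, 0.0003]
[0.0135, 0.0005, 0.0272, -0.0005, -0.0669, 0.0003]
```

Call:
{"op": "play_rows", "data": {
  "deltas": [
    [0.0065,0.0005,0.0119,0,-0.0335,0.0003,1],
    [0.01,0.0005,0.0185,0,-0.05,0.0003,1],
    [0.0138,0.0005,0.0253,0,-0.0669,0.0003,1],
    [0.0135,0.0005,0.0265,0,-0.0669,0.0003,1],
    [0.0135,0.0005,0.0265,0,-0.0669,0.0003,1],
    [0.0135,0.0005,0.0265,0,-0.0669,0.0003,1]
  ]
}}

```text
clock: 17.75
position: [0.5347, -0.3087, 0.0816]
tool_rot: [-3.141, -0.001, -0.075]
force: [0.5, 0.5, 4.7]
grip_width: 0.0113
finger_force: 60.2
```

Call:
{"op": "play_rows", "data": {
  "deltas": [
    [0,0,0,0,0,0,0.7],
    [0,0,0,0,0,0,0.7],
    [0,0,0,0,0,0,0.7],
    [0,0,-0.04,0,0,0,0.7],
    [0,0,-0.1,0,0,0,0.7],
    [0,0,-0.2,0,0,0,0.7],
    [0,0,-0.3,0,0,0,0.7],
    [0,0,-0.4,0,0,0,0.7],
    [0,0,-0.5,0,0,0,0.7],
    [0,0,-0.54,0,0,0,0.7]
  ]
}}

```text
clock: 18.75
position: [0.5355, -0.3093, 0.3562]
tool_rot: [3.141, -0.005, -0.075]
force: [-0.5, -0.8, -0.3]
grip_width: 0.0255
finger_force: 0.0
```

```bash
python3 - <<'E'
from h import *
c,f=snap('wrist','w9')
h=cv2.cvtColor(f,cv2.COLOR_BGR2HSV)
T=R.from_euler('z',CY).as_matrix()
for n,lo,hi,y in(('or',(5,150,80),(18,255,255),-.022),('gr',(45,120,40),(75,255,255),.022)):
    m=cv2.inRange(h,lo,hi); k,l,st,ce=cv2.connectedComponentsWithStats(m)
    for i in range(1,k):
        if st[i,4]>30: print(n,st[i],ce[i])
    print('pred ends', proj(c,[T@[x/1000,y,.114]+CAD for x in(-32,32)]))
units([([.56,.3,.35],[np.pi,0,CY])])
print(observe()['qpos'])
E
```

```text
or [283 137  13  55 615] [288.68130081 163.2699187 ]
pred ends [[288.4301209  192.05772936]
 [290.08964789 137.27183065]]
gr [247 136  10  55 518] [251.63127413 163.00579151]
pred ends [[251.17620994 192.06812114]
 [251.11415682 137.27798773]]
now [ 0.5359 -0.3095  0.3573] [ 3.1401 -0.0062 -0.075 ] F [-0.6  0.5  1.9] w 0.0255
[-0.0434, -1.2192, 0.0125, 0.0007, -0.003, -0.0003]
[ 0.33339637  0.41213233  0.13996985  1.45843971 -0.05955521  1.26876892
 -1.16667574]
```

Call:
{"op": "play_rows", "data": {
  "deltas": [
    [-0.02,-0.65,0.0125,0,0,0,0.4],
    [-0.02,-0.65,0.0125,0,0,0,0.4],
    [-0.02,-0.65,0.0125,0,0,0,0.4],
    [-0.02,-0.65,0.0125,0,0,0,0.4],
    [-0.02,-0.65,0.0125,0,0,0,0.4],
    [-0.02,-0.65,0.0125,0,0,0,0.4],
    [-0.02,-0.65,0.0125,0,0,0,0.4]
  ]
}}

```text
clock: 19.5
position: [0.5487, 0.0207, 0.3448]
tool_rot: [-3.139, 0.001, -0.071]
force: [0.5, -0.6, -0.3]
grip_width: 0.0511
finger_force: 0.0
```

Call:
{"op": "play_rows", "data": {
  "deltas": [
    [-0.02,-0.57,0,0,0,0,0.4],
    [-0.02,-0.57,0,0,0,0,0.4],
    [-0.02,-0.57,0,0,0,0,0.4],
    [-0.02,-0.57,0,0,0,0,0.4],
    [-0.02,-0.57,0,0,0,0,0.4],
    [-0.02,-0.57,0,0,0,0,0.4],
    [-0.02,-0.57,0,0,0,0,0.4],
    [-0.02,-0.57,0,0,0,0,0.4],
    [-0.02,-0.57,0,0,0,0,0.4]
  ]
}}

```text
clock: 20.4
position: [0.5607, 0.2999, 0.3452]
tool_rot: [-3.141, 0.001, -0.076]
force: [0.2, 0.6, -0.0]
grip_width: 0.0512
finger_force: 0.0
```

```bash
python3 - <<'E'
from h import *
import pickle
s=observe();print(s['position'],s['tool_rot'],s['qpos'],s['grip_width'])
c,f=snap('wrist','w10');pickle.dump(c,open('w10.pkl','wb'))
E
```

```text
[0.56067594 0.29989613 0.34522989] [-3.14135391e+00  6.66048045e-04 -7.59873095e-02] [-0.52693348  0.45258617 -0.08692622  1.41454676  0.03904795  1.27652475
 -2.26327393] 0.05116637146566218
```

View pics/w10.png

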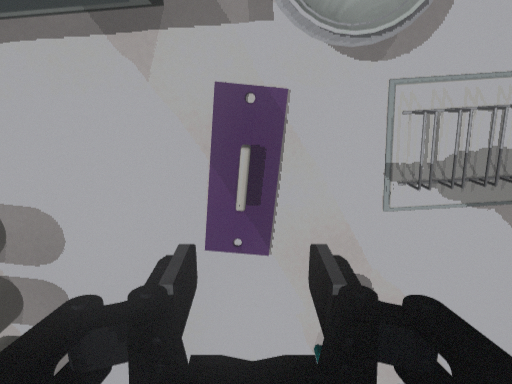

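```bash
python3 - <<'E'
from h import *
import pickle
c=pickle.load(open('w10.pkl','rb')); f=cv2.imread('pics/w10.png'); h=cv2.cvtColor(f,cv2.COLOR_BGR2HSV)
P=[]
for u,v in((250,98),(238,242)):
    w=f[v-9:v+10,u-9:u+10,1].astype(float); m=(w>95)&(np.hypot(*np.mgrid[-9:10,-9:10])<8)
    k,l,st,ce=cv2.connectedComponentsWithStats(m.astype(np.uint8)); i=1+st[1:,4].argmax(); print(st[i],ce[i]); P.append(ce[i]+[u-9,v-9])
Q=onz(c,P,.006);d=Q[0]-Q[1];print(Q,np.linalg.norm(d),Q.mean(0),np.arctan2(d[1],d[0]))
m=(f[140:218,225:262,1]>140).astype(np.uint8); k,l,st,ce=cv2.connectedComponentsWithStats(m); i=1+st[1:,4].argmax()
rr=cv2.minAreaRect(cv2.findContours((l==i).astype(np.uint8),0,2)[0][0]); print(st[i],rr); b=cv2.boxPoints(rr)+[225,140]; print(onz(c,b,.042),onz(c,b,.042).mean(0))
print(f[180,232:256,1],f[150,236:256,1],f[205,230:252,1])
E
```

```text
[ 5  4  9 10 74] [9.17567568 8.66216216]
[ 5  5  8  8 45] [8.42222222 8.53333333]
[[0.63428729 0.29727685 0.006     ]
 [0.42330267 0.33342737 0.006     ]] 0.21405927126610738 [0.52879498 0.31535211 0.006     ] -0.1696941565895749
[ 11   8  12  62 423] ((16.737932205200195, 38.64482879638672), (7.058866500854492, 61.28756332397461), 4.763640880584717)
[[0.48794611 0.32859377 0.042     ]
 [0.57181597 0.3143256  0.042     ]
 [0.570346   0.3051355  0.042     ]
 [0.48635562 0.31892007 0.042     ]] [0.52911592 0.31674373 0.042     ]
[ 51  51  55  53  47  64 137 155 158 159 157 153 151 146 118  93  42  38
  45  41  41  41  41  37] [ 51  56  52  56  89 158 160 159 158 157 149 146 137 110  68  39  36  42
  40  41] [ 59  56  59  56  54  68 136 151 157 103 153 153 149 133 112  75  49  48
  46  45  44  47]
```

```bash
python3 - <<'E'
from h import *
r=[np.pi,0,-.1697]
units([([.5287,.3157,.10],r),([.5287,.3157,.012],r)])
E
```

```text
now [0.5608 0.2997 0.3454] [-3.1412e+00  5.0000e-04 -7.6400e-02] F [-0.1 -0.3 -0.4] w 0.051
[-0.0661, -0.0267, 0.4909, -0.0002, 0.0003, 0.0446]
[-0.066, -0.0266, 0.6669, -0.0002, 0.0003, 0.0446]
```

Call:
{"op": "play_rows", "data": {
  "deltas": [
    [-0.0661,-0.0267,0.4909,0,0,0.0446,0.5],
    [-0.0661,-0.0267,0.4909,0,0,0.0446,0.5],
    [-0.0661,-0.0267,0.4909,0,0,0.0446,0.5],
    [-0.0661,-0.0267,0.4909,0,0,0.0446,0.5],
    [-0.0661,-0.0267,0.4909,0,0,0.0446,0.5],
    [-0.0661,-0.0267,0.4909,0,0,0.0446,0.5],
    [-0.0661,-0.0267,0.4909,0,0,0.0446,0.5],
    [-0.0661,-0.0267,0.4909,0,0,0.0446,0.5],
    [-0.0661,-0.0267,0.4909,0,0,0.0446,0.5]
  ]
}}

```text
clock: 21.35
position: [0.5298, 0.3174, 0.1026]
tool_rot: [-3.138, -0.002, -0.169]
force: [-0.2, -0.8, 0.5]
grip_width: 0.0431
finger_force: 0.0
```

```bash
python3 - <<'E'
from h import *
c,f=snap('wrist','w11')
g=f[:,:,1]; h=cv2.cvtColor(f,cv2.COLOR_BGR2HSV)
a=-.1697; L=np.array([np.cos(a),np.sin(a),0])*.045; C=np.array([.5287,.3157,.042])
print('pred rib ends',proj(c,[C-L,C+L,C]))
m=cv2.inRange(h,(120,80,30),(160,255,200)); m=cv2.dilate(m,np.ones((3,3))); ys,xs=np.nonzero(m); hull=cv2.convexHull(np.c_[xs,ys].astype(np.int32)); M=np.zeros_like(g); cv2.fillConvexPoly(M,hull,1)
k,l,st,ce=cv2.connectedComponentsWithStats(((g>135)&(M>0)).astype(np.uint8)); print(st[1:][st[1:,4]>100],ce[1:][st[1:,4]>100])
r=[np.pi,0,-.1697]
units([([.5287,.3157,.012],r)]); print(observe()['qpos'][6])
E
```

```text
pred rib ends [[254.97416085 280.32203475]
 [255.45869389 146.5762032 ]
 [255.20235799 217.33269448]]
[[   99    15    91   288 12215]
 [  321    17   151   316 18389]
 [  249    35    17    20   266]
 [  245   148    20   131  2471]
 [  248   319    15    10   104]
 [  191   335   123    26  1558]
 [  421   349    17    20   147]
 [  116   360    21    21   256]
 [  369   360    19    19   223]] [[153.55472779 192.56217765]
 [375.09908097 201.91326336]
 [257.19924812  44.77067669]
 [254.57547552 211.64427357]
 [255.23076923 323.42307692]
 [251.08664955 349.76379974]
 [428.61904762 359.07482993]
 [128.75390625 371.65234375]
 [375.79820628 370.65919283]]
now [0.5296 0.3173 0.1022] [-3.1387e+00 -1.6000e-03 -1.6880e-01] F [-0.4  0.4 -0.1] w 0.0423
[-0.0014, 0.004, 0.1804, -0.0014, -0.0008, 0.0004]
-2.4278486682027576
```

View pics/w11.png

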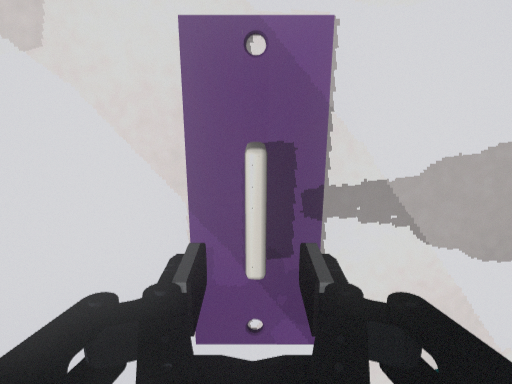

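Call:
{"op": "play_rows", "data": {
  "deltas": [
    [-0.0014,0.004,0.06,0,0,0,0.5],
    [-0.0014,0.004,0.12,0,0,0,0.5],
    [-0.0014,0.004,0.16,0,0,0,0.5],
    [-0.0014,0.004,0.1804,-0.001,0,0,0.5],
    [-0.0014,0.004,0.1804,-0.001,0,0,0.5],
    [-0.0014,0.004,0.1804,-0.001,0,0,0.5],
    [-0.0014,0.004,0.1804,-0.001,0,0,0.5]
  ]
}}

```text
clock: 22.1
position: [0.5279, 0.3158, 0.0112]
tool_rot: [-3.142, -0.001, -0.168]
force: [-0.2, -0.5, 1.1]
grip_width: 0.0426
finger_force: 0.0
```

Call:
{"op": "play_rows", "data": {
  "deltas": [
    [0,0,0,0,0,0,1],
    [0,0,0,0,0,0,1],
    [0,0,0,0,0,0,1],
    [0,0,0,0,0,0,1],
    [0,0,0,0,0,0,1],
    [0,0,0,0,0,0,1],
    [0,0,0,0,0,0,1]
  ],
  "newtons": 80
}}

```text
clock: 22.8
position: [0.5277, 0.3156, 0.0106]
tool_rot: [3.141, -0.0, -0.168]
force: [-0.9, -0.8, 9.5]
grip_width: 0.0132
finger_force: 79.3
```

Call:
{"op": "play_rows", "data": {
  "deltas": [
    [0,0,-0.05,0,0,0,1],
    [0,0,-0.12,0,0,0,1],
    [0,0,-0.2,0,0,0,1],
    [0,0,-0.3,0,0,0,1],
    [0,0,-0.4,0,0,0,1],
    [0,0,-0.5,0,0,0,1],
    [0,0,-0.56,0,0,0,1],
    [0,0,-0.56,0,0,0,1],
    [0,0,-0.56,0,0,0,1]
  ]
}}

```text
clock: 23.7
position: [0.5273, 0.3155, 0.2897]
tool_rot: [3.14, 0.001, -0.168]
force: [0.4, -0.1, -4.0]
grip_width: 0.0131
finger_force: 78.7
```

```bash
python3 - <<'E'
from h import *
r=[np.pi,0,CY+np.pi/2]
units([([CAD[0],CAD[1],.25],r)]); print(observe()['qpos'])
E
```

```text
now [0.5273 0.3155 0.2897] [ 3.1404e+00  6.0000e-04 -1.6810e-01] F [ 0.4 -0.1 -4. ] w 0.0131
[0.2283, 1.2711, 0.0808, 0.0002, 0.0007, -0.7947]
[-0.59103147  0.4525846  -0.06515021  1.55612685  0.03180695  1.13515852
 -2.40198418]
```

Call:
{"op": "play_rows", "data": {
  "deltas": [
    [0.114,0.635,0,0,0,-0.4,1],
    [0.114,0.635,0,0,0,-0.4,1],
    [0.114,0.635,0,0,0,-0.4,1],
    [0.114,0.635,0,0,0,-0.4,1],
    [0.114,0.635,0,0,0,-0.4,1],
    [0.114,0.635,0,0,0,-0.4,1],
    [0.114,0.635,0,0,0,-0.4,1],
    [0.114,0.635,0,0,0,-0.4,1],
    [0.114,0.635,0,0,0,-0.4,1],
    [0.114,0.635,0,0,0,-0.4,1]
  ]
}}

```text
clock: 24.7
position: [0.5301, -0.0061, 0.2892]
tool_rot: [-3.141, 0.003, 0.671]
force: [-0.9, -0.6, -3.7]
grip_width: 0.0129
finger_force: 79.0
```

```bash
python3 - <<'E'
from h import *
r=[np.pi,0,CY+np.pi/2]
units([([CAD[0],CAD[1]-.001,.25],r)])
E
```

```text
now [ 0.5301 -0.0061  0.2892] [-3.1406e+00  2.6000e-03  6.7060e-01] F [-0.9 -0.6 -3.7] w 0.0129
[-0.3986, 0.5137, 0.0788, -0.001, 0.001, -0.3943]
```

Call:
{"op": "play_rows", "data": {
  "deltas": [
    [-0.3986,0.5137,0.02,-0.001,0.001,-0.3943,1],
    [-0.3986,0.5137,0.02,-0.001,0.001,-0.3943,1],
    [-0.3986,0.5137,0.02,-0.001,0.001,-0.3943,1],
    [-0.3986,0.5137,0.02,-0.001,0.001,-0.3943,1],
    [-0.3986,0.5137,0.02,-0.001,0.001,-0.3943,1],
    [-0.3986,0.5137,0.0788,-0.001,0.001,-0.3943,1],
    [-0.3986,0.5137,0.0788,-0.001,0.001,-0.3943,1],
    [-0.3986,0.5137,0.0788,-0.001,0.001,-0.3943,1],
    [-0.3986,0.5137,0.0788,-0.001,0.001,-0.3943,1],
    [-0.3986,0.5137,0.0788,-0.001,0.001,-0.3943,1]
  ]
}}

```text
clock: 25.7
position: [0.5344, -0.3302, 0.2508]
tool_rot: [3.14, -0.001, 1.497]
force: [0.8, 0.8, -2.7]
grip_width: 0.0129
finger_force: 79.1
```

Call:
{"op": "play_rows", "data": {
  "deltas": [
    [0,0,0,0,0,0,1],
    [0,0,0,0,0,0,1],
    [0,0,0,0,0,0,1]
  ]
}}

```text
clock: 26.0
position: [0.5341, -0.3312, 0.2515]
tool_rot: [3.139, 0.0, 1.497]
force: [0.2, -0.2, -2.5]
grip_width: 0.0129
finger_force: 79.1
```

```bash
python3 - <<'E'
from h import *
r=[np.pi,0,CY+np.pi/2]
c,f=snap('wrist','w12')
# hole nearest and pins in view: cover holes in tool frame prediction
s=observe(); T=R.from_euler('xyz',s['tool_rot'])
for sy in(-1,1): print('hole pred',proj(c,s['position']+T.apply([.001+sy*.108,0,-.0104+.021-.003]))[0])
h=cv2.cvtColor(f,cv2.COLOR_BGR2HSV); m=cv2.inRange(h,(120,80,30),(160,255,200)); 
cn=max(cv2.findContours(m,1,2)[0],key=cv2.contourArea); print(cv2.boundingRect(cn),cv2.minAreaRect(cn))
units([([CAD[0],CAD[1]-.001,.25],r),([CAD[0],CAD[1]-.001,.155],r)])
E
```

```text
hole pred [252.15227214 422.29811214]
hole pred [2.52411476e+02 9.52710906e-02]
(124, 0, 257, 299) ((252.0, 149.0), (298.0, 256.0), 90.0)
now [ 0.5339 -0.3315  0.2515] [3.1394e+00 4.0000e-04 1.4963e+00] F [ 0.2 -0.2 -2.9] w 0.0126
[0.0005, -0.0009, 0.0029, 0.001, 0.0002, -0.0]
[0.0006, -0.0013, 0.1929, 0.001, 0.0002, -0.0]
```

View pics/w12.png

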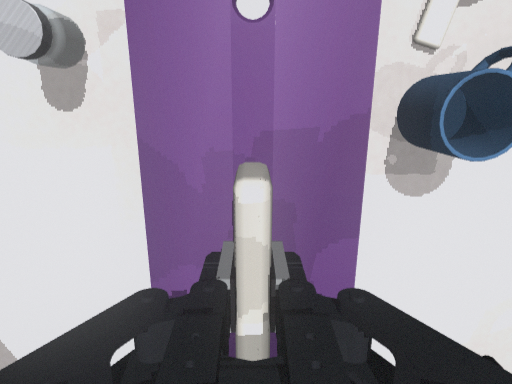

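```bash
python3 - <<'E'
from h import *
c=get_calibration('wrist'); f=cv2.imread('pics/w12.png'); g=f[:,:,1].astype(int)
for v in range(0,26,3): 
    x=np.nonzero(g[v,220:290]>110)[0]; print(v, (x.min()+220,x.max()+220) if len(x) else None)
print(g[0:26,253])
s=observe(); T=R.from_euler('xyz',s['tool_rot']); a=np.linspace(0,2*np.pi,73)
for off in(-.001,0,.001):
  for z in(.0046-.010,.0046-.016+.010-.0046):
    pass
  for nm,dz in(('top',-.0106+.006),('bot',-.0106)):
    p=proj(c,s['position']+T.apply(np.c_[off+.108+.00675*np.cos(a),.00675*np.sin(a),-dz*np.ones(73)])); print(off,nm,'vmax',p[:,1].max(),'u',p[:,0].min(),p[:,0].max())
E
```

```text
0 (np.int64(236), np.int64(276))
3 (np.int64(236), np.int64(269))
6 (np.int64(236), np.int64(268))
9 (np.int64(238), np.int64(267))
12 (np.int64(239), np.int64(265))
15 (np.int64(242), np.int64(275))
18 (np.int64(247), np.int64(258))
21 (np.int64(275), np.int64(275))
24 (np.int64(275), np.int64(275))
[223 222 222 222 223 222 223 222 222 222 222 223 222 224 224 222 223 222
 222 192  68  68  80  91  94  91]
-0.001 top vmax 22.154548911947074 u 235.20554079163867 269.89901679893063
-0.001 bot vmax 25.382225707884288 u 235.93233859493424 269.1679145773946
0 top vmax 19.34699799517753 u 235.16983397165507 269.9372235145012
0 bot vmax 22.69778637795207 u 235.89961852752862 269.2030204601963
0.001 top vmax 16.52762902787927 u 235.13397468277867 269.97559337526235
0.001 bot vmax 20.002517516275503 u 235.866764639875 269.23826992230323
```

Call:
{"op": "play_rows", "data": {
  "deltas": [
    [-0.0013,-0.0013,0.07,0.001,0,0,1],
    [-0.0013,-0.0013,0.14,0.001,0,0,1],
    [-0.0013,-0.0013,0.18,0.001,0,0,1],
    [-0.0013,-0.0013,0.1989,0.001,0,0,1],
    [-0.0013,-0.0013,0.1989,0.001,0,0,1],
    [-0.0013,-0.0013,0.1989,0.001,0,0,1],
    [-0.0013,-0.0013,0.1989,0.001,0,0,1]
  ]
}}

```text
clock: 26.75
position: [0.5338, -0.333, 0.153]
tool_rot: [3.14, 0.001, 1.495]
force: [0.1, 0.2, -2.9]
grip_width: 0.013
finger_force: 79.0
```

```bash
python3 - <<'E'
from h import *
r=[np.pi,0,CY+np.pi/2]
c,f=snap('wrist','w13'); g=f[:,:,1]
cv2.imwrite('pics/w13z.png',cv2.resize(f[0:40,215:290],None,fx=8,fy=8,interpolation=2))
T=R.from_euler('z',CY).as_matrix()
print('pin top pred',proj(c,CAD+T@[0,.108,.134]))
a=np.linspace(0,6.28,60); p=proj(c,[CAD+T@[.005*np.cos(t),.108+.005*np.sin(t),.13] for t in a]); print(p.min(0),p.max(0))
units([([CAD[0],CAD[1],.15],r),([CAD[0],CAD[1],.1306],r)])
E
```

```text
pin top pred [[251.12834854   2.30687224]]
[239.74916678  -8.0698076 ] [262.56123005  17.49406227]
now [ 0.5337 -0.3329  0.1529] [3.1403e+00 9.0000e-04 1.4953e+00] F [-0.3 -0.1 -2.5] w 0.0126
[0.0054, -0.0008, 0.0058, 0.0006, 0.0004, -0.0005]
[0.0055, -0.0008, 0.0446, 0.0006, 0.0004, -0.0005]
```

View pics/w13z.png

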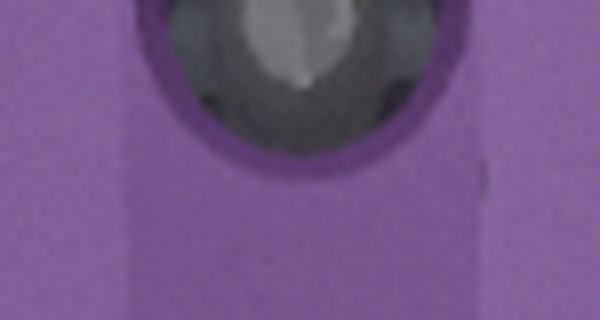

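Call:
{"op": "play_rows", "data": {
  "deltas": [
    [0.0036,0,0,0.0006,0,0,1],
    [0.0036,0,0.005,0.0006,0,0,1],
    [0.0036,0,0.01,0.0006,0,0,1],
    [0.0036,0,0.018,0.0006,0,0,1],
    [0.0036,0,0.025,0.0006,0,0,1],
    [0.0036,0,0.025,0.0006,0,0,1],
    [0.0036,0,0.025,0.0006,0,0,1]
  ]
}}

```text
clock: 27.5
position: [0.5333, -0.3309, 0.139]
tool_rot: [-3.14, 0.0, 1.495]
force: [0.3, 0.1, -2.1]
grip_width: 0.0127
finger_force: 79.0
```

```bash
python3 - <<'E'
from h import *
r=[np.pi,0,CY+np.pi/2]
units([([.5339,-.3310,.15],r),([.5339,-.3310,.1306],r)]); print(observe()['moment'])
E
```

```text
now [ 0.5333 -0.3309  0.139 ] [-3.1398e+00  1.0000e-04  1.4954e+00] F [ 0.3  0.1 -2.1] w 0.0127
[-0.0002, 0.0012, -0.0219, -0.0008, 0.0, -0.0004]
[-0.0002, 0.0013, 0.0169, -0.0008, 0.0, -0.0004]
[-0.01066022  0.00115217 -0.0399499 ]
```

Call:
{"op": "play_rows", "data": {
  "deltas": [
    [0,0.0006,0.004,0,0,0,1],
    [0,0.001,0.008,-0.0004,0,0,1],
    [0,0.001,0.012,-0.0004,0,0,1],
    [0,0.001,0.016,-0.0004,0,0,1],
    [0,0.001,0.018,-0.0004,0,0,1],
    [0,0.001,0.018,-0.0004,0,0,1]
  ]
}}

```text
clock: 28.1
position: [0.5338, -0.3309, 0.1307]
tool_rot: [-3.141, 0.0, 1.495]
force: [-3.4, 2.0, 5.7]
grip_width: 0.013
finger_force: 80.4
```

Call:
{"op": "play_rows", "data": {
  "deltas": [
    [0,0,0,0,0,0,0.6],
    [0,0,0,0,0,0,0.6],
    [0,0,0,0,0,0,0.6],
    [0,0,0,0,0,0,0.6],
    [0,0,-0.04,0,0,0,0.6],
    [0,0,-0.1,0,0,0,0.6],
    [0,0,-0.2,0,0,0,0.6],
    [0,0,-0.3,0,0,0,0.6],
    [0,0,-0.4,0,0,0,0.6],
    [0,0,-0.4,0,0,0,0.6]
  ]
}}

```text
clock: 29.1
position: [0.5358, -0.3318, 0.3372]
tool_rot: [3.133, 0.004, 1.495]
force: [1.1, -0.5, -0.9]
grip_width: 0.0347
finger_force: 0.0
```

```bash
python3 - <<'E'
from h import *
c,f=snap('wrist','w14'); g=f[:,:,1].astype(int)
T=R.from_euler('z',CY).as_matrix(); C=CAD+[.0003,-.0004,0]
s=observe();print(s['position'],s['force'],s['grip_width'])
h=cv2.cvtColor(f,cv2.COLOR_BGR2HSV); m=cv2.inRange(h,(120,60,30),(165,255,220))
cn=max(cv2.findContours(m,1,2)[0],key=cv2.contourArea); print('plate',cv2.minAreaRect(cn),cv2.boundingRect(cn))
print('plate corners pred',proj(c,[C+T@[x,y,.126] for x,y in((-.05,.125),(.05,.125),(.05,-.125),(-.05,-.125))]).round(1).tolist())
for x,y in((-.05,.125),(.05,.125)): pass
print('approx poly',cv2.approxPolyDP(cv2.convexHull(cn),4,True)[:,0].tolist())
print('pin/hole pred',proj(c,C+T@[0,.108,.134]),proj(c,C+T@[0,.108,.126]))
u,v=proj(c,C+T@[0,.108,.13])[0].astype(int); print(g[max(v-11,0):v+12,u-12:u+13])
print('rib',proj(c,[C+T@[0,y,.162] for y in(-.045,.045)]))
k,l,st,ce=cv2.connectedComponentsWithStats(((h[:,:,1]<50)&(g>150)).astype(np.uint8)); print([(st[i].tolist(),ce[i].round(1).tolist()) for i in range(1,k) if st[i,4]>80])
E
```

```text
[ 0.53491115 -0.33138916  0.33356903] [ 0.28119273 -0.08141799  0.22996047] 0.03422288635532637
plate ((248.5, 156.0), (232.0, 103.0), 90.0) (197, 40, 104, 233)
plate corners pred [[196.2, 38.9], [300.5, 39.0], [292.0, 272.5], [206.4, 272.9]]
approx poly [[300, 40], [289, 271], [216, 272], [205, 240], [197, 40]]
pin/hole pred [[248.43876697  57.05851103]] [[248.46574634  58.02637796]]
[[ 81  79  82  79  78  81  79  77  81  82  82  77  77  80  78  79  77  80
   80  81  78  79  79  81  80]
 [ 81  81  79  81  80  77  80  78  81  76  81  82  78  81  80  80  80  80
   78  84  80  79  78  80  81]
 [ 79  78  78  86  79  78  81  77  79  82  80  75  74  76  76  80  80  80
   77  80  77  77  81  79  80]
 [ 79  83  82 101  80  73  78  79  80  72  67  65  59  67  67  72  77  79
   80  80  77  78  79  80  78]
 [ 80  81  83 103  77  79  76  76  70  59  49  49  54  46  49  51  56  68
   75  77  76  78  82  80  81]
 [ 78  81  79 102  75  74  73  66  51  51  64  78  81  88  63  53  47  49
   63  71  73  74  81  77  80]
 [ 78  82  80  93  80  77  67  51  52  56  92 114 120 129 102  76  48  50
   52  6
[... 1326 characters left out ...]
44  39  42  34  43  49  53  61
   67  69  73  74  77  77  80]
 [ 74  74  75  77  69  72  73  72  70  60  52  56  52  48  55  59  65  68
   73  69  72  71  78  75  77]
 [ 73  74  73  76  74  73  74  71  73  72  72  67  67  67  67  66  71  70
   73  69  72  72  73  76  77]
 [ 76  76  75  74  75  71  73  73  77  73  71  74  73  70  74  73  73  71
   74  71  73  74  73  73  76]]
rib [[248.9721155  218.75137662]
 [248.61781991 126.98251015]]
[([0, 0, 512, 351, 108206], [249.4, 149.3]), ([176, 73, 20, 151, 921], [187.0, 138.3]), ([242, 127, 14, 90, 1089], [248.6, 171.1]), ([180, 142, 4, 38, 83], [181.5, 161.5]), ([211, 273, 96, 88, 4808], [261.2, 318.2]), ([361, 360, 10, 24, 142], [365.8, 373.2])]
```

```bash
python3 - <<'E'
from h import *
print(job_done())
E
```

```text
the job is handed in; nothing more can be done
None
```

I put both inserts present (orange and green) in the caddy's two middle slots, laid the cover on with a pin showing through the hole checked, and handed the job in. The last wrist image matched the seated position, but no verdict came back.

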